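# Clamp the mallet-head blank in the handwheel vice

### The job

Take the bored mallet-head blank from the block rack and set it down gently (not dropped) on the floor of the clamp's channel, its bored hole still facing up and its long side along the channel; its sides are shut in both in the rack and in the channel, so stand it on the table in between and take it the other way round. Once it stands free in the channel, wind the handwheel clockwise by its crank handle until the jaw has pushed the blank against the end stop and holds it tight. Do not push the jaw by hand, and leave the small offcut, the masking tape and the sanding block where they are.

Things in the scene. Friction and masses are not known exactly. Their poses are not given: they have to be found in the camera images.
- mallet_head: mallet-head blank, a loose pale wooden block of 0.14 kg: 46 mm along its x, 64 mm along its y, 56 mm high (z), with a blind round hole of 24 mm, 30 mm deep, bored in the middle of its top. Origin: centre of its underside. It starts upright in one of the two bays of block_rack, its y axis along the rack's y axis.
- block_rack: fixed plywood rack, 80 (x) by 190 mm (y). Origin: centre of its underside, on the table. Floor 8 mm thick. Three walls across y at y = -86, 0, +86 mm, 14 mm thick, 66 mm long in x, tops at z = 64 mm, leave two bays 72 mm wide (centres y = -43 and +43 mm), open at both x sides: a block there can be held only by its x faces. The other bay holds small_offcut.
- clamp_frame: fixed grey iron clamp, 104 mm wide (x), y = -215 to +105 mm. Origin: on the table under the channel's middle; +y runs along the channel to the end stop. Channel: floor z = 10 mm, 12 mm side walls, inner faces x = -27 and +27 mm, tops z = 68 mm; a block in it can be held only by its y ends. Gear housing y = -211 to -113 mm, top z = 70 mm. Handwheel's upright axis: x = 0, y = -155 mm.
- end_stop: steel plate 54 mm wide across the far end of the channel, z = 10 to 68 mm, fixed to the clamp. Origin: at table height under the middle of the face that looks to the jaw; that is y = +80 mm of clamp_frame.
- jaw: sliding steel plate in the channel, 50 mm wide, 14 mm thick, z = 12 to 62 mm. Origin: at table height under the middle of its pushing face, which looks along +y to the end stop. Fully back the face is at y = -80 mm of clamp_frame (160 mm from the end stop); 12 mm forward for each radian of the handwheel. It can be pressed back 8 mm against springs: 3 N to begin, 27 N fully.
- handwheel (a joint): handwheel angle (rad), 0 to 9; grows clockwise from above; 12 mm of jaw travel a radian. Starts 0.1 to 1.5. Flat wheel 117 mm across, top face z = 88 mm, hub to 92 mm. Turns at 0.2 N m (4 N on the handle) and stays where left. At 8.0 rad the blank meets the stop; winding on to 8.2 to 8.5 rad compresses the springs behind the jaw and makes it tight; they are fully pressed at 8.7 rad.
- crank_grip (a point): the point to take on the crank handle: on its axis, 118 mm above the table. The handle is an upright wooden grip 23 mm thick, z = 90 to 142 mm, spinning freely on its pin, 48 mm from the wheel's axis. At handwheel angle a it stands at clamp_frame x = 48 cos(a), y = -155 - 48 sin(a) mm.
- small_offcut: bystander: loose plain wooden block 30x50x30 mm in the other bay of the rack. Origin: centre of its underside.
- masking_tape: bystander: loose roll of pale tape lying flat, 100 mm across, 25 mm high. Origin: centre of its underside.
- sanding_block: bystander: loose cork block 57x87x29 mm. Origin: centre of its underside.
Things that resemble listed ones, but are neither listed nor needed, are in the scene too. What is shaped like the mallet_head but blue is not meant.

How it is judged:
On the way:
1. the blank stands on the channel floor, hole up, long side along the channel, let go and not yet clamped between jaw and end stop (x of mallet_head in the frame of clamp_frame between -0.008 and 0.008 m and z of mallet_head in the frame of clamp_frame between 0.005 and 0.014 m and angle between mallet_head's own z axis and vertical below 0.1 rad and angle between the y axis of mallet_head and the y axis of clamp_frame, either way round below 0.2 rad and contact force between the fingers and mallet_head below 0.1 N and y of mallet_head in the frame of clamp_frame between -0.05 and 0.05 m and linear speed of mallet_head below 0.02 m/s and value of joint handwheel below 7.6 rad), for 0.2 s.
At the end, for the whole second after the job is handed in: The blank stands on the channel floor, hole up (tilt under 0.1 rad), its y end against the end stop (its middle 45 to 51 mm along the channel from the clamp's origin), and jaw and end stop each press on it with more than 2 N (handwheel beyond 7.9 rad), at rest (x of mallet_head in the frame of clamp_frame between -0.008 and 0.008 m and z of mallet_head in the frame of clamp_frame between 0.005 and 0.014 m and angle between mallet_head's own z axis and vertical below 0.1 rad and angle between the y axis of mallet_head and the y axis of clamp_frame, either way round below 0.2 rad and y of mallet_head in the frame of clamp_frame between 0.045 and 0.051 m and value of joint handwheel above 7.9 rad and contact force between jaw and mallet_head above 2 N and contact force between mallet_head and end_stop above 2 N and linear speed of mallet_head below 0.01 m/s); the robot touches nothing.
It fails at once if the blank is dropped: it falls freely at over 0.3 m/s over or into the channel (horizontal distance between mallet_head and clamp_frame below 0.09 m and contact force between the fingers and mallet_head below 0.1 N and linear speed of mallet_head above 0.3 m/s).
It fails at once if the jaw is pushed by hand with over 8 N instead of by the handwheel (contact force between any of the fingers, the arm and jaw above 8 N).
It fails at once if the small offcut is moved by more than 30 mm (distance of small_offcut from where it was at the start of the episode above 0.03 m).
It fails at once if the masking tape is moved by more than 30 mm (distance of masking_tape from where it was at the start of the episode above 0.03 m).
It fails at once if the sanding block is moved by more than 30 mm (distance of sanding_block from where it was at the start of the episode above 0.03 m).
It also fails if it takes over 72 s, if anything falls off the work surface, if the arm or the gripper's body presses on something with over 40 N, if the wrist force passes 120 N, or if a joint passes its speed limit or range.

### The arm

A 6-joint arm with a two-finger parallel gripper is mounted at the origin on a cart in front of the work surface, level with it; the furniture and walls round the work are solid. World frame = base frame: x ahead of the robot, y to its left, z up, the work surface at z = 0. Lengths are in m, angles in rad, forces in N, time in s.
With the tool pointing down it reaches from about 0.375 to 0.975 m from the base axis. Payload 3.8 kg.
Tool frame: the origin (TCP) lies at the very end of the fingers, on their centre line; the grasp point (between the pads) lies behind it (bot.tcp_to_grasp is the y of the grasp point in the tool frame, in m); y points along the fingers, z is the direction in which the jaws open and shut, and the axes are right-handed (so a half turn about y gives the same grasp; the last joint's range is limited). The gripper opens to 85 mm and grips with 20 to 120 N. Pads are 22 mm wide; open, the fingers measure 114 mm over their backs; the gripper's body (76 mm by 85 mm) begins 54 mm behind the grasp point. The pads swing forward as they close: fully open they stand 13 mm farther back than shut.
Start: joints at [-1.369, 0.264, 1.604, -0, 1.274, -0.037], TCP at [0.16, -0.656, 0.231] pointing down, gripper open.
Joint ranges: [-2.63, 2.63], [-0.94, 2.18], [0.31, 2.57], [-1.31, 4.45], [0, 2.66], [-2.55, 2.55]. Speed limits (rad/s): [2.57, 2.57, 3.14, 3.14, 3.14, 3.14].

### API

Orientations are given as a rotation vector (axis times angle).
In Python, from workcell import bot, optics, workorder gives the robot as it stands.
- The arm moves only by the shell command python3 -m handwheel 'ROWS' [FORCE]. ROWS is JSON, a list of rows, each a list of 7 numbers: the shift along the tool's x, y, z in m, then the turn, a rotation vector about the tool's x, y, z in rad, then the opening, from 0 (shut) to 1 (fully open). A call has 1 to 8 rows; each row shifts and turns the commanded pose from where the row before left it, along the tool's axes as they then stand; what a row does not reach is not made up. A row lasts 1/8 s, in which the tool goes at most 62.5 mm and 10.7 degrees, less where a joint would pass 70% of its speed; a pose out of reach is approached as far as the arm can. A call with a gripper value outside its range is refused whole. The fingers move at their own pace and stop on an object; FORCE is the grip in N (left out, the last holds). Time passes only in rows, so rows that do not move let the fingers close. It gives the time, the measured TCP pose, the force and the opening at its end, in the units of the state.
- bot.read_state(): the state, without advancing time (a new reading comes with each control period).
- optics.read_camera(name): name is "scene" or "top" or "wrist"; returns a dict with "image" (420x560x3 uint8, red, green, blue), "z_map" (420x560 float32, m along the optical axis (not along the pixel's ray), 0 where there is no reading), "mtx" (3x3 intrinsics, pixels), "world_from_camera" (4x4, takes a point from camera to world coordinates); the wrist camera has in their place "hand_eye" (4x4, takes a point from camera to tool coordinates, whose origin is the TCP and whose axes are the tool frame's). Camera axes: x right, y down, z forward; pixel columns grow to the right and rows downward; lengths in m; the calibration is good to about 2 mm. A picture is of the moment at which its call begins: read the wrist's pose just before it.
- workorder.finish_job(): hands the job in, once; it reports no verdict.
The state is a dict: "time": time; "q": joint angles; "joint_vel": joint speeds; "joint_torque": joint torques, N m; "tool_pos": TCP position; "tcp_rot": TCP orientation; "wrist_force": force on the tool from outside, world axes, zero at the start; "torque": the same for the moment, N m; "width": opening from 0.0 (shut) to 1.0 (fully open).
Only numpy, scipy, OpenCV 4.12 (cv2) and the standard library are available. Lean on these libraries where they do the work, as an engineer would, in place of code of your own. Each camera call takes 0.05 s, during which the arm holds its last target.

## Working session

There is one attempt and no reset: what is moved stays moved. The work goes in short steps, Python scripts to look and compute and a shell command to move; the robot and the scene stay as the last step left them, time stands still between calls to the robot, and variables do not carry over. Pictures are saved under pics/ and viewed, and the job is handed in when it is done.

```bash
ls; mkdir -p pics; cat > h.py <<'E'
import numpy as np,cv2
from scipy.spatial.transform import Rotation as R
from workcell import bot,optics,workorder
def snap(n,f=None):
    s=bot.read_state();d=optics.read_camera(n)
    if n=='wrist':
        T=np.eye(4);T[:3,:3]=R.from_rotvec(s['tcp_rot']).as_matrix();T[:3,3]=s['tool_pos'];T=T@d['hand_eye']
    else:T=d['world_from_camera']
    if f: cv2.imwrite('pics/'+f,d['image'][:,:,::-1])
    z=d['z_map'];v,u=np.mgrid[:z.shape[0],:z.shape[1]];K=d['mtx']
    P=np.stack([(u-K[0,2])/K[0,0]*z,(v-K[1,2])/K[1,1]*z,z],-1)
    W=P@T[:3,:3].T+T[:3,3];W[z==0]=np.nan
    return d,W,T
E
python3 - <<'E'
from h import *
print(bot.read_state(),bot.tcp_to_grasp)
d,W,T=snap('top','top0.png');np.save('top0.npy',W);print(T,d['mtx'])
d,W,T=snap('scene','scene0.png');np.save('scene0.npy',W)
E
```

```text
pics
{'time': 0.0, 'q': array([-1.36890483e+00,  2.64775628e-01,  1.60536377e+00, -2.51569549e-05,
        1.27367343e+00, -3.69128489e-02]), 'joint_vel': array([-0.00119572,  0.000849  ,  0.00038113,  0.00067212,  0.00124583,
        0.00045983]), 'joint_torque': array([ 1.09262321e-03, -5.15113485e+01, -3.67310214e+01,  1.97899544e-05,
        1.30919844e-02, -9.39390475e-06]), 'tool_pos': array([ 0.15950295, -0.65514586,  0.22995239]), 'tcp_rot': array([-0.25153838,  2.09707473, -2.09241078]), 'wrist_force': array([-0.61275304, -0.26883322, -0.72579824]), 'torque': array([-0.00020951,  0.03832257, -0.02843505]), 'width': 0.9992630723681997} -0.0187
[[-0.04847047 -0.97784058  0.20366249  0.34273501]
 [-0.99881337  0.04841935 -0.00523688  0.02563401]
 [-0.00474037 -0.20367465 -0.97902715  1.07893399]
 [ 0.          0.          0.          1.        ]] [[433.74652547   0.         270.36829178]
 [  0.         433.74652547 203.56835125]
 [  0.           0.           1.        ]]
```

View pics/top0.png

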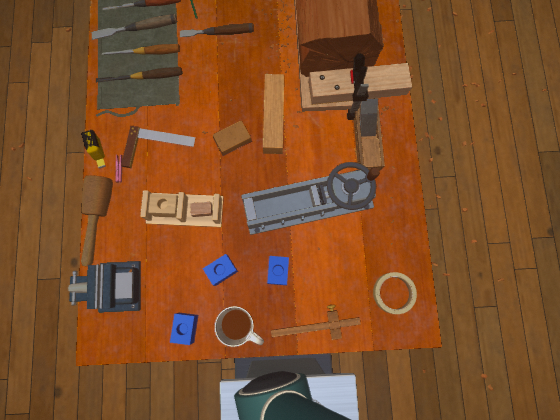

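View pics/scene0.png

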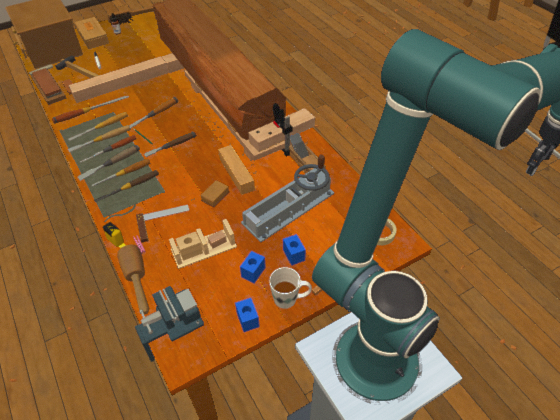

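Top view: the pale bored blank is in the rack's left bay (163,204) and the offcut is in the right bay (202,210). The clamp's end stop is at about (250,210) and the wheel at (352,186). The tape is at (396,293) and the cork block at (232,137). Candidates for the blank are the pale block (163,204) and the blue blocks (220,269), (278,270), (183,328), which are excluded by colour. I choose (163,204) and check it in a close crop.

```bash
python3 - <<'E'
from h import *
im=cv2.imread('pics/top0.png');W=np.load('top0.npy')
c=im[150:245,130:400];cv2.imwrite('pics/crop0.png',cv2.resize(c,(797,280),interpolation=cv2.INTER_CUBIC))
def fit(name,u0,u1,v0,v1,z0,z1):
    p=W[v0:v1,u0:u1].reshape(-1,3);p=p[(p[:,2]>z0)&(p[:,2]<z1)]
    r=cv2.minAreaRect((p[:,:2]*1000).astype(np.float32));print(name,len(p),'c',np.round(r[0],1),'size',np.round(r[1],1),'ang',round(r[2],2),'z',np.round(np.median(p[:,2]),4))
print(np.nanmedian(W[330:345,120:160,2]))
fit('rack all',135,230,180,235,.004,.09)
fit('rack walls',135,230,180,235,.061,.075)
fit('blank top',150,178,190,218,.05,.075)
fit('blank top2',150,178,190,218,.058,.061)
fit('offcut',192,214,200,220,.03,.045)
fit('clamp walls',235,330,170,240,.062,.072)
fit('clamp all',235,385,160,240,.02,.075)
fit('wheel',320,385,155,215,.082,.096)
fit('grip',320,390,150,215,.125,.16)
fit('tape',370,420,270,316,.01,.035)
fit('cork',210,255,118,155,.01,.04)
for b in[(200,240,253,288),(265,292,254,288),(168,198,311,348)]: fit('blue',*b,.03,.08)
fit('mug',205,270,300,350,.02,.2)
E
```

```text
0.0002628168529237307
rack all 2590 c [568.1 243.9] size [238.5 136.6] ang 87.41 z 0.0379
rack walls 851 c [562.1 236.7] size [185.9  66.6] ang 84.32 z 0.064
blank top 494 c [562.1 276.1] size [68.1 57.3] ang 87.66 z 0.0638
blank top2 40 c [567.4 276.9] size [65.9 46.6] ang 87.72 z 0.0599
offcut 237 c [557.  190.2] size [30.2 47.4] ang 1.02 z 0.038
clamp walls 1145 c [559.5 -22.3] size [ 79.3 214.8] ang 9.56 z 0.0676
clamp all 2827 c [579.3 -95.4] size [108.3 371.2] ang 13.96 z 0.0664
wheel 996 c [ 583.7 -170.5] size [115.1 112.6] ang 23.4 z 0.0877
grip 87 c [ 600.1 -216.5] size [21.2 20.1] ang 19.23 z 0.1387
tape 668 c [ 332.  -266.8] size [98.1 96. ] ang 88.33 z 0.0242
cork 732 c [743.  110.9] size [55.8 84.7] ang 25.23 z 0.0285
blue 504 c [405.5 147.5] size [46.2 64.2] ang 29.86 z 0.0561
blue 472 c [397.3  10.5] size [45.8 64.4] ang 82.52 z 0.0562
blue 596 c [275.1 235. ] size [47.7 64.5] ang 79.49 z 0.0557
mug 1348 c [278.4 102.7] size [103.6  84.4] ang 88.8 z 0.0435
```

View pics/crop0.png

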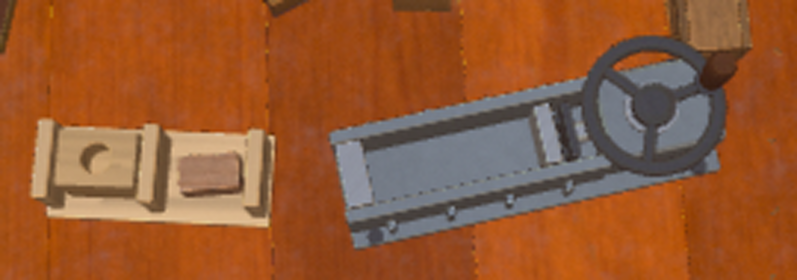

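The crop confirms it: the pale bored blank is at crop (95,158), with the plain offcut beside it. Next I check obstacle heights around the wheel and the standing spot, and the tool yaw.

```bash
python3 - <<'E'
from h import *
W=np.load('top0.npy');S=np.load('scene0.npy')
Rm=R.from_rotvec(bot.read_state()['tcp_rot']).as_matrix();print(np.round(Rm,3))
P=np.vstack([W.reshape(-1,3),S.reshape(-1,3)]);P=P[~np.isnan(P[:,0])]
c=np.array([.5837,-.1705]);d=np.hypot(*(P[:,:2]-c).T)
for lo,hi in[(.06,.08),(.08,.1),(.1,.12),(.12,.14),(.14,.17)]:
    m=(d>lo)&(d<=hi)&(P[:,2]>.072);q=P[m]
    print(lo,m.sum(),q[:,2].max() if len(q) else 0, q[np.argmax(q[:,2])] if len(q) else 0)
# obstacle map z near wheel, rows x
for x in np.arange(.76,.44,-.02):
    print(f'{x:.2f}',*['%4d'%(1000*max(P[(abs(P[:,0]-x)<.01)&(abs(P[:,1]-y)<.01)][:,2],default=-1)) for y in np.arange(.0,-.32,-.02)])
print('stand')
for x in np.arange(.54,.30,-.02):
    print(f'{x:.2f}',*['%4d'%(1000*max(P[(abs(P[:,0]-x)<.01)&(abs(P[:,1]-y)<.01)][:,2],default=-1)) for y in np.arange(.36,.12,-.02)])
E
```

```text
[[-0.972 -0.     0.237]
 [-0.237  0.002 -0.972]
 [-0.    -1.    -0.002]]
0.06 17 0.0938379634604618 [ 0.53391421 -0.13135633  0.09383796]
0.08 1 0.07272030803980467 [ 0.52841178 -0.0946504   0.07272031]
0.1 1 0.07309755981109745 [ 0.5364288  -0.07746392  0.07309756]
0.12 1 0.07331665355518657 [ 0.58824163 -0.04496929  0.07331665]
0.14 7 0.07370295868062526 [ 0.52085279 -0.01630487  0.07370296]
0.76   56   55    4    8   11    5    7    4    4    7   40   56   60   56    7    8
0.74   55   56    5    4    7    4    5    4    5    8   41   49   46   43    5    6
0.72   56   54    6    7    3   10    7    3    4    6   41   43   40   42    4    4
0.70   54   54    5    5    8    4    5    6    6    5   41   41   43   45    2    4
0.68    7    6    5   10    5    6    5    7    4    4   40   42   42   43    4    4
0.66    5    5    3    5    5    6    7    5    4    3   39   42   42   43    4    4
0.64    7    4    4    4    4    4    5   91   92   90   90   42   42   40    4    5
0.62    5    4    5    5    4   68   92   93   90   93   91   90 -1000    5    2    8
0.60   71   71   71   
[... 809 characters left out ...]
    6    6    5    6    6    7    6    5    5    7
0.48    5    4    6    5    4    6    5    5    5    5    5    6
0.46    5    5    5    6    6    4    6    5    5    5    5    6
0.44   19   21    5    7    5    6    6    5    5    6    4   60
0.42   69   68    3    5    6    4    5    6    6   59   61   60
0.40   75   73    6    6    7    5    5    5    4   60   60   59
0.38   75   75    7    7    5    5    7    5    6   61   61   61
0.36   76   76    5    6    5    7    7    6    3    7   59    5
0.34   75   64    7    8    6    5    4    4    6    4    5    5
0.32   22   18    6    6    5   48    4    4    7    4    5  102
0.30    6    4    6    4    5   61   61   61   59    6  100  102
```

```bash
cat >> h.py <<'E'
def yaw():
    M=R.from_rotvec(bot.read_state()['tcp_rot']).as_matrix();return np.degrees(np.arctan2(M[1,2],M[0,2]))
def Ry(y):
    y=np.radians(y);z=np.array([np.cos(y),np.sin(y),0]);yy=np.array([0,0,-1.]);return np.stack([np.cross(yy,z),yy,z],1)
def plan(tgt,ty,n=None,first=None):
    "rows' total work: world-straight path to tgt, yaw ty deg"
    s=bot.read_state();p=s['tool_pos'] if first is None else first[0];M=R.from_rotvec(s['tcp_rot']).as_matrix() if first is None else Ry(first[1])
    G=Ry(ty);rv=R.from_matrix(M.T@G).as_rotvec();D=np.array(tgt)-p
    n=n or int(np.ceil(max(np.linalg.norm(D)/.06,np.linalg.norm(rv)/.18)))
    print('from',np.round(p,4),'yaw',round(yaw(),2),'n',n,'D',np.round(D,4),'rv',np.round(rv,4))
    C=M.copy();q=p.copy()
    for i in range(n):
        sh=np.round(C.T@(p+D*(i+1)/n-q),3);t=np.round(rv/n,3)
        print('[%g,%g,%g,%g,%g,%g],'%(*sh,*t));q=q+C@sh;C=C@R.from_rotvec(t).as_matrix()
E
python3 -c "
from h import *
plan([.545,.275,.26],-5.7)"
```

```text
from [ 0.1595 -0.6552  0.2301] yaw -76.32 n 17 D [0.3855 0.9302 0.0299] rv [ 0.0017 -1.2325 -0.0013]
[-0.035,-0.002,-0.048,0,-0.073,-0],
[-0.038,-0.001,-0.045,0,-0.073,-0],
[-0.042,-0.002,-0.042,0,-0.073,-0],
[-0.044,-0.002,-0.039,0,-0.073,-0],
[-0.048,-0.001,-0.036,0,-0.073,-0],
[-0.049,-0.002,-0.032,0,-0.073,-0],
[-0.052,-0.002,-0.029,0,-0.073,-0],
[-0.054,-0.001,-0.024,0,-0.073,-0],
[-0.056,-0.002,-0.021,0,-0.073,-0],
[-0.057,-0.002,-0.016,0,-0.073,-0],
[-0.058,-0.001,-0.012,0,-0.073,-0],
[-0.058,-0.002,-0.009,0,-0.073,-0],
[-0.059,-0.002,-0.003,0,-0.073,-0],
[-0.06,-0.001,0,0,-0.073,-0],
[-0.059,-0.002,0.005,0,-0.073,-0],
[-0.058,-0.002,0.009,0,-0.073,-0],
[-0.058,-0.001,0.014,0,-0.073,-0],
```

```bash
python3 -m handwheel '[[-0.035,-0.002,-0.048,0,-0.073,0,1],[-0.038,-0.001,-0.045,0,-0.073,0,1],[-0.042,-0.002,-0.042,0,-0.073,0,1],[-0.044,-0.002,-0.039,0,-0.073,0,1],[-0.048,-0.001,-0.036,0,-0.073,0,1],[-0.049,-0.002,-0.032,0,-0.073,0,1],[-0.052,-0.002,-0.029,0,-0.073,0,1],[-0.054,-0.001,-0.024,0,-0.073,0,1]]' 40
python3 -m handwheel '[[-0.056,-0.002,-0.021,0,-0.073,0,1],[-0.057,-0.002,-0.016,0,-0.073,0,1],[-0.058,-0.001,-0.012,0,-0.073,0,1],[-0.058,-0.002,-0.009,0,-0.073,0,1],[-0.059,-0.002,-0.003,0,-0.073,0,1],[-0.06,-0.001,0,0,-0.073,0,1],[-0.059,-0.002,0.005,0,-0.073,0,1],[-0.058,-0.002,0.009,0,-0.073,0,1]]'
python3 -m handwheel '[[-0.058,-0.001,0.014,0,-0.073,0,1],[0,0,0,0,0,0,1]]'
python3 - <<'E'
from h import *
d,W,T=snap('wrist','w1.png');np.save('w1.npy',W);print(bot.read_state()['tool_pos'],yaw())
E
```

```text
time: 1.1
tool_pos: [0.3411, -0.2164, 0.2442]
tcp_rot: [-0.758, 1.734, -1.734]
wrist_force: [0.9, -0.1, 0.1]
width: 1.002
time: 2.1
tool_pos: [0.5222, 0.2216, 0.2579]
tcp_rot: [-1.129, 1.327, -1.327]
wrist_force: [1.0, 0.2, 0.1]
width: 1.001
time: 2.35
tool_pos: [0.5458, 0.278, 0.2578]
tcp_rot: [-1.168, 1.274, -1.272]
wrist_force: [0.0, -0.5, 0.6]
width: 1.001
[0.54505188 0.27595533 0.25787225] -5.077702409341257
```

View pics/w1.png

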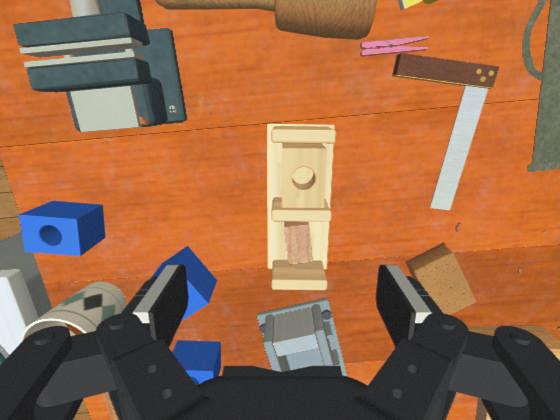

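Wrist view: the rack is central, with the blank's hole at (303,178), the offcut at (299,243) and the clamp end stop at (300,320).

```bash
python3 - <<'E'
from h import *
W=np.load('w1.npy');im=cv2.imread('pics/w1.png')
def fit(name,u0,u1,v0,v1,z0,z1):
    p=W[v0:v1,u0:u1].reshape(-1,3);p=p[(p[:,2]>z0)&(p[:,2]<z1)]
    r=cv2.minAreaRect((p[:,:2]*1000).astype(np.float32));print(name,len(p),np.round(r[0],1),np.round(r[1],1),round(r[2],2),np.round(np.median(p[:,2]),4))
fit('walls',262,340,120,292,.055,.075)
fit('blank',262,340,144,201,.056,.075)
hsv=W[178-12:178+12,291:316,2];hole=np.argwhere(hsv<.056)
p=W[166:190,291:316][hsv<.045];print(len(p),np.round(p.mean(0),4))
for v in (160,166,172,178,184,190): print(v,[(u,int(W[v,u,2]*1000)) for u in range(264,340,3)])
E
cd pics; python3 -c "
import cv2;i=cv2.imread('w1.png')[115:300,250:350];cv2.imwrite('w1c.png',cv2.resize(i,None,fx=3.2,fy=3.2,interpolation=2))"
```

```text
walls 4681 [563.7 238.2] [185.2  65.7] 84.37 0.063
blank 1945 [569.7 283.4] [56.2 45.5] 84.84 0.0632
330 [0.5699 0.2757 0.0344]
160 [(264, 0), (267, 5), (270, 6), (273, 4), (276, 7), (279, 7), (282, 62), (285, 64), (288, 63), (291, 64), (294, 63), (297, 63), (300, 62), (303, 63), (306, 64), (309, 63), (312, 62), (315, 63), (318, 63), (321, 62), (324, 62), (327, 8), (330, 7), (333, 0), (336, 0), (339, -1)]
166 [(264, 0), (267, 6), (270, 7), (273, 5), (276, 7), (279, 6), (282, 63), (285, 64), (288, 63), (291, 63), (294, 62), (297, 64), (300, 63), (303, 64), (306, 63), (309, 63), (312, 62), (315, 64), (318, 64), (321, 63), (324, 62), (327, 6), (330, 7), (333, -1), (336, -3), (339, 0)]
172 [(264, -1), (267, 6), (270, 6), (273, 7), (276, 6), (279, 7), (282, 63), (285, 64), (288, 63), (291, 63), (294, 32), (297, 31), (300, 33), (303, 34), (306, 32), (309, 33), (312, 33), (315, 62), (318, 63), (321, 62), (324, 62), (327, 6), (330, 8), (333, 0), (336, 0), (339, -1)]
178 [(264, -1), (267, 7), (270, 7), (273, 7), (276, 7), (279, 6), (282, 63), (285, 62), (288, 64), (291, 62), (294, 34), (297, 32), (300, 33), (303, 33), (306, 32), (309, 33), (312, 40), (315, 62), (318, 63), (321, 63), (324, 63), (327, 6), (330, 6), (333, 0), (336, 0), (339, 0)]
184 [(264, 1), (267, 5), (270, 6), (273, 8), (276, 7), (279, 7), (282, 64), (285, 62), (288, 62), (291, 64), (294, 54), (297, 42), (300, 37), (303, 36), (306, 39), (309, 49), (312, 57), (315, 62), (318, 63), (321, 63), (324, 63), (327, 5), (330, 6), (333, 0), (336, -1), (339, 0)]
190 [(264, -1), (267, 7), (270, 7), (273, 7), (276, 6), (279, 7), (282, 63), (285, 63), (288, 64), (291, 64), (294, 61), (297, 63), (300, 61), (303, 63), (306, 63), (309, 63), (312, 64), (315, 62), (318, 64), (321, 62), (324, 64), (327, 7), (330, 7), (333, 0), (336, 0), (339, 0)]
```

View pics/w1c.png

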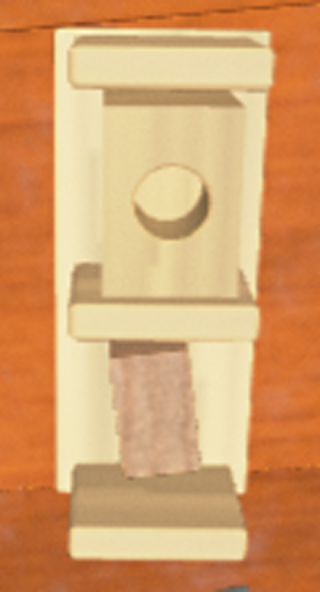

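```bash
python3 -c "
from h import *
plan([.5695,.281,.100],-5.2,3)
plan([.5695,.281,.022],-5.2,2,first=(np.array([.5695,.281,.1]),-5.2))"
```

```text
from [0.5451 0.276  0.2579] yaw -5.08 n 3 D [ 0.0244  0.005  -0.1579] rv [0.002  0.0021 0.0014]
[-0.002,0.053,0.008,0.001,0.001,0],
[-0.003,0.052,0.008,0.001,0.001,0],
[-0.002,0.053,0.008,0.001,0.001,0],
from [0.5695 0.281  0.1   ] yaw -5.08 n 2 D [ 0.     0.    -0.078] rv [0. 0. 0.]
[0,0.039,0,0,0,0],
[0,0.039,0,0,0,0],
```

```bash
python3 -m handwheel '[[-0.003,0.053,0.012,0.002,0.002,0.001,1],[-0.003,0.052,0.012,0,0,0,1],[-0.001,0.053,0,0,0,0,1],[0,0.026,0,0,0,0,1],[0,0.026,0,0,0,0,1],[0,0.026,0,0,0,0,1],[0,0,0,0,0,0,1]]'
python3 - <<'E'
from h import *
print(bot.read_state()['tool_pos'],yaw());snap('wrist','w2.png')
E
```

```text
time: 3.28
tool_pos: [0.5674, 0.2769, 0.0208]
tcp_rot: [-1.167, 1.28, -1.279]
wrist_force: [-0.7, -0.3, -0.7]
width: 1.002
[0.56743618 0.27686479 0.02084723] -5.424144632737548
```

View pics/w2.png

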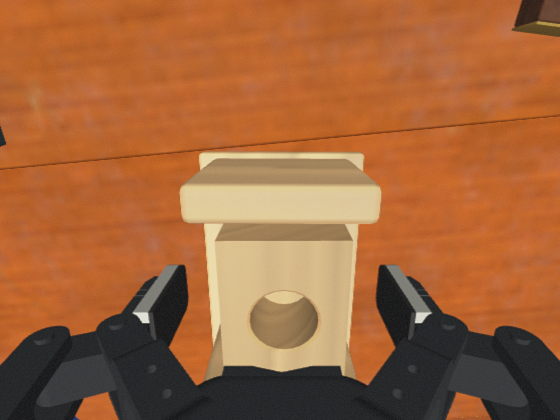

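The blank sits centred between the fingers (hole at (284,320)). I nudge the gripper and close it.

```bash
python3 -m handwheel '[[-0.003,0,0.002,0,0,0,0.8],[0,0,0,0,0,0,0.3],[0,0,0,0,0,0,0.3],[0,0,0,0,0,0,0.3],[0,0,0,0,0,0,0.3]]' 40
python3 -m handwheel '[[0,-0.03,0,0,0,0,0.3],[0,-0.06,0,0,0,0,0.3],[0,-0.04,0,0,0,0,0.3],[0,0,0,0,0,0,0.3]]'
python3 - <<'E'
from h import *
print(bot.read_state()['tool_pos'],yaw());snap('wrist','w3.png')
plan([.42,.26,.15],-5.4)
E
```

```text
time: 3.95
tool_pos: [0.5737, 0.2829, 0.0251]
tcp_rot: [-1.159, 1.275, -1.278]
wrist_force: [-0.2, -0.1, 6.5]
width: 0.537
time: 4.45
tool_pos: [0.5753, 0.2836, 0.1586]
tcp_rot: [-1.153, 1.272, -1.278]
wrist_force: [1.2, -0.3, -1.2]
width: 0.533
[0.57527199 0.283609   0.15858186] -5.31987114424307
from [0.5735 0.2828 0.1556] yaw -5.32 n 3 D [-0.1535 -0.0228 -0.0056] rv [-0.0058  0.0014 -0.003 ]
[0.012,0.002,-0.05,-0.002,0,-0.001],
[0.013,0.001,-0.05,-0.002,0,-0.001],
[0.012,0.002,-0.051,-0.002,0,-0.001],
```

View pics/w3.png

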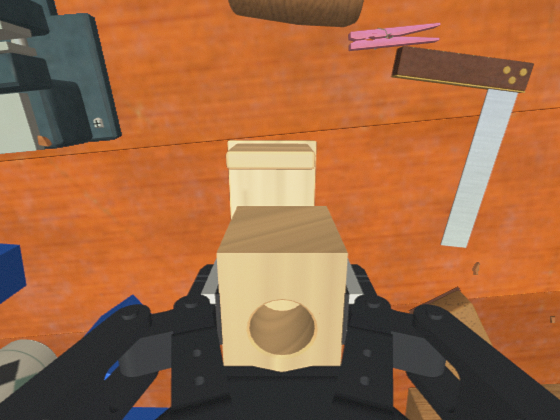

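The blank is held upright in the air (hole at (281,328)) and the bay behind it is empty. I carry it to the free table spot.

```bash
python3 -m handwheel '[[0.012,0.002,-0.05,-0.002,0,-0.001,0.3],[0.013,0.002,-0.05,-0.002,0,-0.001,0.3],[0.012,0.002,-0.05,-0.002,0,-0.001,0.3],[0,0.05,0,0,0,0,0.3],[0,0.05,0,0,0,0,0.3],[0,0.02,0,0,0,0,0.3],[0,0,0,0,0,0,0.3]]'
python3 - <<'E'
from h import *
for i in range(3): print(bot.read_state()['tool_pos'],yaw(),bot.read_state()['wrist_force'])
E
```

```text
time: 5.38
tool_pos: [0.4152, 0.2571, 0.0235]
tcp_rot: [-1.177, 1.283, -1.277]
wrist_force: [0.6, 0.0, -1.7]
width: 0.536
[0.41520664 0.25706181 0.02353872] -5.322423423355686 [ 0.56436951  0.02545991 -1.68110165]
[0.41520664 0.25706181 0.02353872] -5.322423423355686 [ 0.56436951  0.02545991 -1.68110165]
[0.41520664 0.25706181 0.02353872] -5.322423423355686 [ 0.56436951  0.02545991 -1.68110165]
```

```bash
python3 -m handwheel '[[0,0.003,0,0,0,0,0.3],[0,0.003,0,0,0,0,0.3]]'
python3 -m handwheel '[[0,0.002,0,0,0,0,0.3],[0,0,0,0,0,0,0.3]]'
```

```text
time: 5.62
tool_pos: [0.42, 0.2596, 0.0222]
tcp_rot: [-1.166, 1.279, -1.277]
wrist_force: [0.3, -0.2, -1.4]
width: 0.535
time: 5.88
tool_pos: [0.4192, 0.2592, 0.0197]
tcp_rot: [-1.167, 1.279, -1.277]
wrist_force: [-0.2, -0.8, -0.5]
width: 0.533
```

```bash
for i in 1; do python3 -m handwheel '[[0,0.002,0,0,0,0,0.3],[0,0,0,0,0,0,0.3]]'; done
python3 -m handwheel '[[0,0.002,0,0,0,0,0.3],[0,0,0,0,0,0,0.3]]'
```

```text
time: 6.12
tool_pos: [0.4189, 0.2591, 0.0173]
tcp_rot: [-1.168, 1.28, -1.277]
wrist_force: [-0.0, -0.4, -1.3]
width: 0.534
time: 6.38
tool_pos: [0.419, 0.2591, 0.0172]
tcp_rot: [-1.169, 1.28, -1.277]
wrist_force: [-6.9, -2.6, 16.2]
width: 0.536
```

Contact with the table at TCP z≈0.017. I ease off, release, rise and look.

```bash
python3 -m handwheel '[[0,-0.001,0,0,0,0,0.5],[0,0,0,0,0,0,0.8],[0,0,0,0,0,0,1],[0,0,0,0,0,0,1],[0,-0.05,0,0,0,0,1],[0,-0.06,0,0,0,0,1],[0,-0.03,0,0,0,0,1],[0,0,0,0,0,0,1]]'
python3 - <<'E'
from h import *
d,W,T=snap('wrist','w4.png');d2,W2,_=snap('top','t4.png')
for nm,w,roi in(('w',W,None),('t',W2,None)):
    p=w.reshape(-1,3);m=(abs(p[:,0]-.42)<.07)&(abs(p[:,1]-.26)<.07)&(p[:,2]>.048)&(p[:,2]<.065);q=p[m]
    r=cv2.minAreaRect((q[:,:2]*1000).astype(np.float32));print(nm,len(q),r,np.median(q[:,2]))
print(bot.read_state()['tool_pos'],yaw())
E
```

```text
time: 7.38
tool_pos: [0.4218, 0.2606, 0.1597]
tcp_rot: [-1.161, 1.277, -1.277]
wrist_force: [-0.1, -0.3, 0.8]
width: 1.002
w 3845 ((419.1307373046875, 255.26458740234375), (64.3307113647461, 46.09426498413086), 84.82201385498047) 0.055189376454816585
t 467 ((417.6370849609375, 254.31280517578125), (64.94709777832031, 45.97724533081055), 84.33685302734375) 0.05607164119082464
[0.41921555 0.25913236 0.15582816] -5.327359135682783
```

View pics/w4.png

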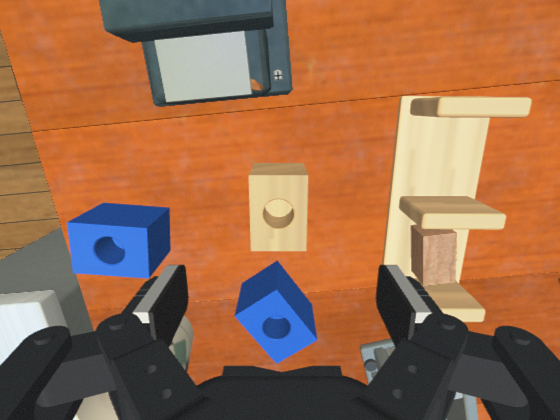

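The blank stands upright at (278,210), hole up, clear of the blue blocks. I turn 90° and re-measure.

```bash
python3 -m handwheel '[[0,0,0,0,-0.175,0,1],[0,0,0,0,-0.175,0,1],[0,0,0,0,-0.175,0,1],[0,0,0,0,-0.175,0,1],[0,0,0,0,-0.175,0,1],[0,0,0,0,-0.175,0,1],[0,0,0,0,-0.175,0,1],[0,0,0,0,-0.175,0,1]]'
python3 -m handwheel '[[0,0,0,0,-0.173,0,1],[0,0,0,0,0,0,1]]'
python3 - <<'E'
from h import *
print(bot.read_state()['tool_pos'],yaw(),bot.read_state()['q'])
plan([.4188,.2553,.1],84.8,1)
plan([.4188,.2553,.02],84.8,1)
E
```

```text
time: 8.48
tool_pos: [0.4179, 0.2584, 0.1536]
tcp_rot: [-1.566, 0.209, -0.197]
wrist_force: [-0.3, -0.2, 0.1]
width: 1.006
time: 8.72
tool_pos: [0.4181, 0.2585, 0.1539]
tcp_rot: [-1.574, 0.079, -0.067]
wrist_force: [-0.4, 0.2, -0.6]
width: 1.001
[0.41809186 0.2585484  0.15394931] 84.69264194580481 [ 5.02725389e-01 -1.54210725e-02  2.06502575e+00  6.96012671e-04
  1.10076686e+00 -9.75741229e-01]
from [0.4181 0.2585 0.1539] yaw 84.69 n 1 D [ 0.0007 -0.0032 -0.0539] rv [ 0.0044 -0.0019 -0.0076]
[0.001,0.054,-0.003,0.004,-0.002,-0.008],
from [0.4181 0.2585 0.1539] yaw 84.69 n 1 D [ 0.0007 -0.0032 -0.1339] rv [ 0.0044 -0.0019 -0.0076]
[0.002,0.134,-0.003,0.004,-0.002,-0.008],
```

```bash
python3 -m handwheel '[[0,0.04,-0.003,0.004,-0.002,-0.008,1],[0,0.04,0,0,0,0,1],[0,0.03,0,0,0,0,1],[0,0.024,0,0,0,0,1],[0,0,0,0,0,0,1]]'
python3 - <<'E'
from h import *
print(bot.read_state()['tool_pos'],yaw());snap('wrist','w5.png')
E
```

```text
time: 9.35
tool_pos: [0.4165, 0.2548, 0.0192]
tcp_rot: [-1.572, 0.074, -0.07]
wrist_force: [-0.2, -1.0, -0.4]
width: 0.998
[0.4164823  0.25476913 0.01924905] 84.75979442835066
```

View pics/w5.png

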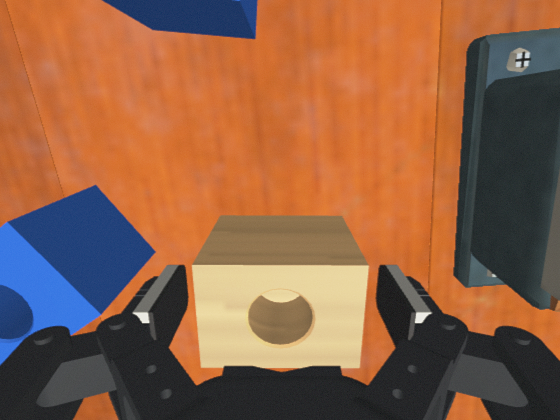

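The long ends of the blank sit between the pads, hole centred at (281,317). Close and lift.

```bash
python3 -m handwheel '[[0.002,0,0,0,0,0,0.6],[0,0,0,0,0,0,0.5],[0,0,0,0,0,0,0.5],[0,0,0,0,0,0,0.5]]' 40
python3 -m handwheel '[[0,-0.03,0,0,0,0,0.5],[0,-0.06,0,0,0,0,0.5],[0,-0.06,0,0,0,0,0.5],[0,0,0,0,0,0,0.5]]'
python3 - <<'E'
from h import *
print(bot.read_state()['tool_pos'],yaw());d,W,T=snap('wrist','w6.png')
E
```

```text
time: 9.9
tool_pos: [0.4228, 0.2569, 0.0237]
tcp_rot: [-1.566, 0.065, -0.075]
wrist_force: [-0.0, -0.9, 5.3]
width: 0.744
time: 10.4
tool_pos: [0.4244, 0.258, 0.1784]
tcp_rot: [-1.562, 0.059, -0.081]
wrist_force: [0.6, 0.0, -1.5]
width: 0.739
[0.42444506 0.25803613 0.17838647] 84.90850808575713
```

View pics/w6.png

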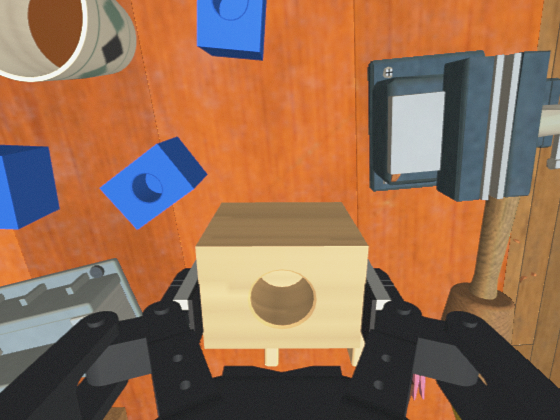

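Held level. I move beyond the clamp at height so that the wrist camera sees the channel in the arm's own frame.

```bash
python3 -c "
from h import *
plan([.65,-.01,.25],99.5)"
```

```text
from [0.4224 0.2569 0.1751] yaw 84.91 n 6 D [ 0.2276 -0.2669  0.0749] rv [-0.0041 -0.2547  0.0094]
[0.042,-0.012,-0.041,-0.001,-0.042,0.002],
[0.04,-0.013,-0.042,-0.001,-0.042,0.002],
[0.038,-0.012,-0.045,-0.001,-0.042,0.002],
[0.036,-0.013,-0.046,-0.001,-0.042,0.002],
[0.035,-0.012,-0.047,-0.001,-0.042,0.002],
[0.032,-0.013,-0.049,-0.001,-0.042,0.002],
```

```bash
python3 -m handwheel '[[0.042,-0.012,-0.041,-0.001,-0.042,0.002,0.5],[0.04,-0.013,-0.042,-0.001,-0.042,0.002,0.5],[0.038,-0.012,-0.045,-0.001,-0.042,0.002,0.5],[0.036,-0.013,-0.046,-0.001,-0.042,0.002,0.5],[0.035,-0.012,-0.047,-0.001,-0.042,0.002,0.5],[0.032,-0.013,-0.049,-0.001,-0.042,0.002,0.5],[0,0,0,0,0,0,0.5],[0,0,0,0,0,0,0.5]]'
python3 - <<'E'
from h import *
d,W,T=snap('wrist','w7.png');np.save('w7.npy',W);s=bot.read_state();print(s['tool_pos'],yaw(),R.from_rotvec(s['tcp_rot']).as_matrix()[:,1],s['q'])
E
```

```text
time: 11.45
tool_pos: [0.6473, -0.0109, 0.2443]
tcp_rot: [-1.57, -0.117, 0.138]
wrist_force: [0.1, -0.4, -1.8]
width: 0.741
[ 0.64703638 -0.01033663  0.24461619] 99.35040551338307 [-0.01242838 -0.00402079 -0.99991468] [-0.05195573  0.2121889   1.64267858 -0.00483853  1.29893143 -1.7846071 ]
```

View pics/w7.png

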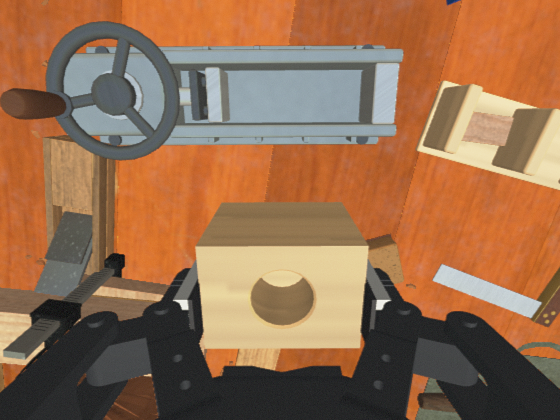

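Clear view: channel floor spans about (225–362, 70–123), end stop at (384,93), jaw at (213,95), wheel centre (115,93), handle (35,103), blank held with hole at (282,298).

```bash
python3 - <<'E'
from h import *
W=np.load('w7.npy')
def pts(u0,u1,v0,v1,z0,z1):
    p=W[v0:v1,u0:u1].reshape(-1,3);return p[(p[:,2]>z0)&(p[:,2]<z1)]
def fit(n,*a):
    p=pts(*a);r=cv2.minAreaRect((p[:,:2]*1000).astype(np.float32));print(n,len(p),np.round(r[0],1),np.round(r[1],1),round(r[2],2),np.round(np.median(p[:,2]),4));return p
fit('walls',215,410,40,145,.060,.078)
fit('floor',228,360,60,130,.004,.018)
fit('stop',366,400,60,130,.060,.078)
fit('jaw',205,224,60,130,.05,.068)
w=fit('wheel',30,185,15,165,.08,.096)
c,r=cv2.minEnclosingCircle((w[:,:2]*1000).astype(np.float32));print(c,r)
fit('grip',0,70,70,130,.13,.16)
# held block in tool frame
s=bot.read_state();M=R.from_rotvec(s['tcp_rot']).as_matrix()
p=W[200:350,195:370].reshape(-1,3);t=(p-s['tool_pos'])@M
t=t[(t[:,1]<-.02)&(t[:,1]>-.05)]
print(len(t));r=cv2.minAreaRect((t[:,[0,2]]*1000).astype(np.float32));print('block xz tool',r,np.median(t[:,1]))
tt=t[np.abs(t[:,1]-np.median(t[:,1]))<.004]
A=np.c_[tt[:,[0,2]],np.ones(len(tt))];print('plane',np.linalg.lstsq(A,tt[:,1],rcond=None)[0])
p2=p[(p[:,2]>.26)&(p[:,2]<.3)];A=np.c_[p2[:,:2],np.ones(len(p2))];print('world top plane',np.linalg.lstsq(A,p2[:,2],rcond=None)[0],np.median(p2[:,2]))
E
```

```text
walls 6883 [557.4  -2.3] [ 78.2 175. ] 9.57 0.067
floor 6943 [559.1 -11.9] [ 54.5 146.3] 9.36 0.0094
stop 1801 [547.4  67.3] [61.9 30.5] 10.86 0.0672
jaw 1109 [572.7 -87.9] [62. 20.] 6.3 0.0612
wheel 8320 [ 585.8 -170.5] [116.2 113.5] 20.57 0.0867
(586.1554565429688, -171.68699645996094) 58.386783599853516
grip 873 [ 601.5 -215.7] [21.9 19.7] 41.24 0.1385
17786
block xz tool ((-2.2460365295410156, 0.3687896728515625), (47.924049377441406, 72.19903564453125), 0.07626481354236603) -0.03115649869765423
plane [-0.00105694  0.00236768 -0.03115374]
world top plane [0.04931669 0.00568493 0.24289938] 0.27573817190466254
```

```bash
python3 -c "
from h import *
plan([.5613,-.0118,.12],99.5)"
```

```text
from [ 0.647  -0.0103  0.2446] yaw 99.35 n 3 D [-0.0857 -0.0015 -0.1246] rv [ 0.0019 -0.0026 -0.0129]
[-0.028,0.042,0.004,0.001,-0.001,-0.004],
[-0.028,0.042,0.004,0.001,-0.001,-0.004],
[-0.028,0.041,0.005,0.001,-0.001,-0.004],
```

```bash
python3 -m handwheel '[[-0.028,0.042,0.004,0.001,-0.001,-0.004,0.5],[-0.028,0.042,0.004,0.001,-0.001,-0.004,0.5],[-0.028,0.041,0.005,0.001,-0.001,-0.004,0.5],[0,0,0,0,0,0,0.5]]'
python3 - <<'E'
from h import *
d,W,T=snap('wrist','w8.png');s=bot.read_state();print(s['tool_pos'],yaw(),R.from_rotvec(s['tcp_rot']).as_matrix()[:,1])
M=R.from_rotvec(s['tcp_rot']).as_matrix();C=np.array([.5601,-.0181,0]);a=np.radians(9.5);F=np.array([[np.cos(a),-np.sin(a),0],[np.sin(a),np.cos(a),0],[0,0,1]])
print('tcp in clamp',(s['tool_pos']-C)@F*1000)
Q=(W.reshape(-1,3)-C)@F*1000
top=Q[(abs(Q[:,0])<45)&(abs(Q[:,1])<26)&(Q[:,2]>130)]
print(len(top),'x',np.percentile(top[:,0],[1,99]),'y',np.percentile(top[:,1],[1,99]),np.percentile(top[:,2],[1,50,99]))
wl=Q[(Q[:,2]>58)&(Q[:,2]<76)&(Q[:,1]>-50)&(Q[:,1]<100)&(abs(Q[:,0])<60)]
print('walls x hist',np.histogram(wl[:,0],bins=np.arange(-46,46,2)))
E
```

```text
time: 12.0
tool_pos: [0.5546, -0.0105, 0.1163]
tcp_rot: [-1.565, -0.123, 0.14]
wrist_force: [0.5, 0.0, -0.8]
width: 0.739
[ 0.55928575 -0.01087921  0.11981795] 99.60944105086055 [-2.84223244e-03  7.51967276e-04 -9.99995678e-01]
tcp in clamp [  0.38869243   7.25614945 119.81794907]
27461 x [-29.85484391  15.50165732] y [-24.85594133  25.48841123] [131.59446254 149.22748408 211.23849383]
walls x hist (array([   0,    0,    0, 1045,  901,  777,  794,  824,  682,  241,  130,
        121,  123,  127,  115,  121,  119,  119,  118,  115,  110,  111,
        112,  120,  101,  110,  111,  105,  106,  112,   94,  108,  103,
        106,   99,   83,   76,  102,   77,   66,   62,   42,    4,    0,
          0]), array([-46, -44, -42, -40, -38, -36, -34, -32, -30, -28, -26, -24, -22,
       -20, -18, -16, -14, -12, -10,  -8,  -6,  -4,  -2,   0,   2,   4,
         6,   8,  10,  12,  14,  16,  18,  20,  22,  24,  26,  28,  30,
        32,  34,  36,  38,  40,  42,  44]))
```

View pics/w8.png

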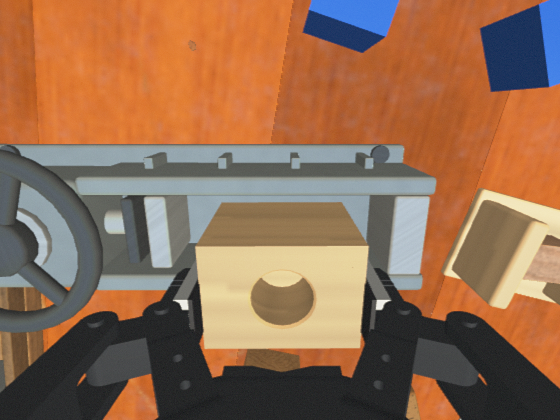

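```bash
python3 - <<'E'
from h import *
s=bot.read_state();d,W,T=snap('wrist');M=R.from_rotvec(s['tcp_rot']).as_matrix();C=np.array([.5601,-.0181,0]);a=np.radians(9.5);F=np.array([[np.cos(a),-np.sin(a),0],[np.sin(a),np.cos(a),0],[0,0,1]])
Q=(W-C)@F*1000
B=Q[235:355,190:375].reshape(-1,3);t=B[(B[:,2]>145)&(B[:,2]<155)]
print(s['tool_pos'],len(t),np.median(t[:,2]))
r=cv2.minAreaRect(t[:,:2].astype(np.float32));print(r)
k=t[abs(t[:,1]-7)<15];print('x',np.percentile(k[:,0],[.5,2,50,98,99.5]))
for sl in (30,40): print([ (i,np.round(Q[i,282],1).tolist()) for i in range(238,352,6)][:20]) if sl==30 else 0
wl=Q[150:230,100:440].reshape(-1,3);wl=wl[(wl[:,2]>64)&(wl[:,2]<71)];print(np.percentile(wl[:,0],[1,5,50,95,99]),np.percentile(wl[:,2],[5,50,95]))
E
```

```text
[ 0.55928575 -0.01087921  0.11981795] 16227 151.38261307022236
((-2.039297103881836, 8.212905883789062), (47.68230438232422, 73.97310638427734), 0.11284561455249786)
x [-25.53496803 -25.35088799  -7.3311716   20.16182642  20.94904734]
[(238, [-25.4, 8.2, 144.9]), (244, [-24.6, 8.2, 148.9]), (250, [-23.7, 8.2, 152.3]), (256, [-21.0, 8.2, 151.7]), (262, [-18.5, 8.2, 151.8]), (268, [-15.4, 8.2, 150.6]), (274, [3.1, 8.3, 121.8]), (280, [7.1, 8.3, 120.3]), (286, [9.8, 8.3, 121.5]), (292, [10.2, 8.3, 126.2]), (298, [9.7, 8.3, 132.0]), (304, [10.2, 8.3, 136.0]), (310, [10.0, 8.3, 140.8]), (316, [10.8, 8.2, 143.9]), (322, [10.8, 8.2, 147.9]), (328, [11.1, 8.2, 151.3]), (334, [14.4, 8.2, 150.8]), (340, [17.1, 8.2, 151.1]), (346, [20.2, 8.2, 150.9])]
[-38.81648643 -38.3584437  -32.2390103   -6.43716551  -0.20704376] [65.23901655 67.0465255  68.2274063 ]
```

```bash
python3 -m handwheel '[[0.0017,0,0,0.003,0,0.0,0.5],[0,0.02,0,0,0,0,0.5],[0,0.02,0,0,0,0,0.5],[0,0,0,0,0,0,0.5]]'
python3 -m handwheel '[[0,0.01,0,0,0,0,0.5],[0,0.01,0,0,0,0,0.5],[0,0.01,0,0,0,0,0.5],[0,0,0,0,0,0,0.5]]'
python3 - <<'E'
from h import *
s=bot.read_state();print(s['tool_pos'],yaw(),s['wrist_force'],R.from_rotvec(s['tcp_rot']).as_matrix()[:,1]);snap('wrist','w9.png')
E
```

```text
time: 12.6
tool_pos: [0.5689, -0.012, 0.0874]
tcp_rot: [-1.565, -0.138, 0.124]
wrist_force: [-5.2, -0.4, 11.0]
width: 0.746
time: 13.1
tool_pos: [0.5766, -0.0108, 0.0707]
tcp_rot: [-1.564, -0.149, 0.112]
wrist_force: [-23.6, 5.4, 72.4]
width: 0.746
[ 0.57660776 -0.01083355  0.07069543] 99.52073102617925 [-23.62438408   5.39664036  72.40336418] [ 0.02336522  0.00434978 -0.99971753]
```

View pics/w9.png

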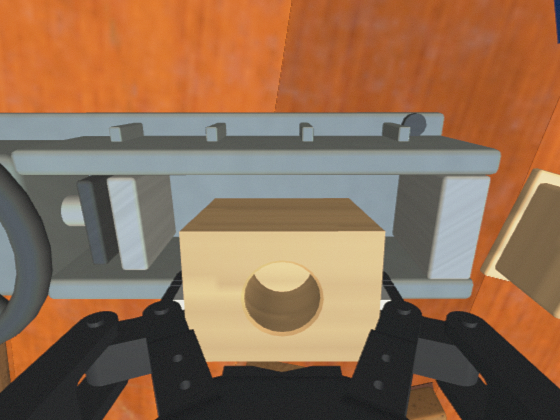

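The blank landed on the far wall (72 N, TCP shifted +x). I lift back up and re-measure.

```bash
python3 -m handwheel '[[0,-0.035,0,0,0,0,0.5],[0,-0.035,0,0,0,0,0.5],[0,0,0,0,0,0,0.5],[0,0,0,0,0,0,0.5],[0,0,0,0,0,0,0.5],[0,0,0,0,0,0,0.5]]'
cat > meas.py <<'E'
from h import *
import sys
s=bot.read_state();d,W,T=snap('wrist',sys.argv[1] if len(sys.argv)>1 else None);s2=bot.read_state()
M=R.from_rotvec(s['tcp_rot']).as_matrix();C=np.array([.5601,-.0181,0]);a=np.radians(9.5);F=np.array([[np.cos(a),-np.sin(a),0],[np.sin(a),np.cos(a),0],[0,0,1]])
Q=(W-C)@F*1000
print(s['time'],'tcp',s['tool_pos'],s2['tool_pos'],'clamp',np.round((s['tool_pos']-C)@F*1000,1),'yaw',yaw(),'tooly',np.round(M[:,1],4),'f',np.round(s['wrist_force'],1))
g=cv2.cvtColor(d['image'],cv2.COLOR_RGB2HSV)
B=Q[190:355,170:395].reshape(-1,3);zt=s['tool_pos'][2]*1000+31
t=B[abs(B[:,2]-zt)<4];r=cv2.minAreaRect(t[:,:2].astype(np.float32));print('block',len(t),r,np.median(t[:,2]))
k=t[abs(t[:,1]-r[0][1])<12];print('x rng',np.percentile(k[:,0],[.5,99.5]))
A=np.c_[t[:,:2],np.ones(len(t))];print('slope',np.linalg.lstsq(A,t[:,2],rcond=None)[0][:2])
wl=Q[100:230,60:500].reshape(-1,3);wl=wl[(wl[:,2]>64)&(wl[:,2]<71)];print('wall -x',np.percentile(wl[:,0],[1,3]))
E
python3 meas.py w10.png
```

```text
time: 13.9
tool_pos: [0.5641, -0.012, 0.1211]
tcp_rot: [-1.564, -0.131, 0.13]
wrist_force: [-0.2, -0.1, -0.6]
width: 0.741
13.9 tcp [ 0.56414612 -0.01198681  0.12110674] [ 0.56426014 -0.01200077  0.1212982 ] clamp [  5.    5.4 121.1] yaw 99.52118228043992 tooly [ 5.0e-04  3.3e-03 -1.0e+00] f [-0.2 -0.1 -0.6]
block 1896 ((-13.390589714050293, 6.488731384277344), (89.47613525390625, 37.236595153808594), 89.96295928955078) 152.28969515475356
x rng [-31.85307324   4.86795879]
slope [-0.00489579  0.00150092]
wall -x [-38.77166802 -38.60438017]
```

View pics/w10.png

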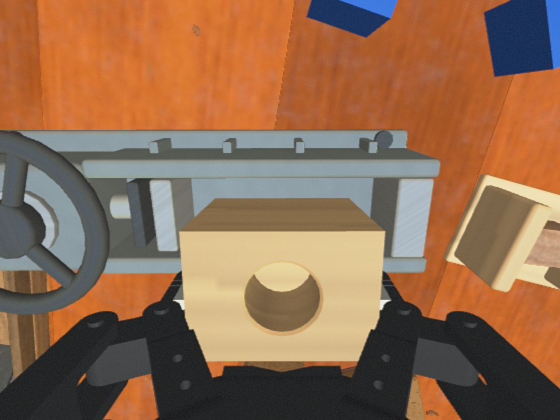

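The blank was pushed up within the grip but stays level (hole (283,297)). The earlier reading had been unsettled by 5 mm. I measure its new place in the hand.

```bash
sed -i "s/zt=.*/zt=np.median(B[:,2][B[:,2]>130]) if len(sys.argv)<3 else float(sys.argv[2])/" meas.py; python3 meas.py w11.png; python3 - <<'E'
from h import *
s=bot.read_state();d,W,T=snap('wrist');C=np.array([.5601,-.0181,0]);a=np.radians(9.5);F=np.array([[np.cos(a),-np.sin(a),0],[np.sin(a),np.cos(a),0],[0,0,1]])
Q=(W-C)@F*1000
for u in (215,283,350):print(u,[(i,np.round(Q[i,u],1).tolist()) for i in range(194,364,8)])
print([(u,np.round(Q[250,u],1).tolist()) for u in range(168,400,10)])
E
```

```text
13.95 tcp [ 0.56426014 -0.01200077  0.1212982 ] [ 0.56445033 -0.01200131  0.12154899] clamp [  5.1   5.3 121.3] yaw 99.51966231765576 tooly [ 8.0e-04  3.3e-03 -1.0e+00] f [-0.3  0.4 -1.6]
block 21087 ((-11.004209518432617, 6.152931213378906), (76.73737335205078, 44.891563415527344), 89.46056365966797) 170.59940089235704
x rng [-32.9505708   10.63126259]
slope [0.08501898 0.00151274]
wall -x [-39.00687689 -38.58152064]
215 [(194, [-0.8, -47.4, 8.9]), (202, [-28.4, -23.7, 123.9]), (210, [-29.8, -20.6, 139.5]), (218, [-31.3, -17.8, 153.4]), (226, [-32.4, -15.7, 164.2]), (234, [-31.8, -14.7, 169.6]), (242, [-28.6, -15.1, 168.5]), (250, [-26.6, -14.9, 170.1]), (258, [-24.2, -14.9, 171.0]), (266, [-20.6, -15.4, 169.5]), (274, [-18.6, -15.2, 170.9]), (282, [-15.8, -15.4, 171.2]), (290, [-12.9, -15.5, 171.1]), (298, [-10.6, -15.5, 172.2]), (306, [-7.1, -15.8, 171.5]), (314, [-4.1, -16.0, 171.6]), (322, [-1.1, -16.2, 171.6]), (330, [0.9, -16.0, 173.1]), (338, [4.4, -16.3, 172.8]), (346, [7.0, -16.3, 173.5]), (354, [11.1, -16.8, 172.6]), (362, [175.8, -60.1, -0.4])]
283 [(194, [-0.7, 7.7, 8.9]
[... 1189 characters left out ...]
-0.8])]
[(168, [27.1, -73.1, 55.3]), (178, [27.1, -66.1, 55.3]), (188, [-26.6, -23.3, 170.2]), (198, [-27.0, -20.0, 171.0]), (208, [-26.1, -17.3, 169.2]), (218, [-26.2, -14.1, 169.3]), (228, [-27.1, -10.6, 171.2]), (238, [-26.6, -7.7, 170.1]), (248, [-26.6, -4.5, 170.2]), (258, [-26.6, -1.4, 170.3]), (268, [-26.2, 1.7, 169.4]), (278, [-26.3, 4.9, 169.6]), (288, [-26.3, 8.0, 169.7]), (298, [-26.5, 11.1, 170.1]), (308, [-26.6, 14.3, 170.4]), (318, [-26.5, 17.4, 170.1]), (328, [-26.4, 20.6, 169.9]), (338, [-26.8, 23.6, 170.7]), (348, [-26.2, 27.0, 169.6]), (358, [-25.9, 30.3, 168.9]), (368, [-26.1, 33.4, 169.3]), (378, [-26.3, 36.4, 169.7]), (388, [24.8, 79.0, 60.8]), (398, [21.8, 83.3, 67.2])]
```

The blank is now tilted 0.085 rad and off-centre by about 15 mm in the grip. I take it to the free table spot in front of the clamp, level it, set it down and regrasp.

```bash
python3 - <<'E'
from h import *
W=np.load('top0.npy');P=W.reshape(-1,3)
for x in np.arange(.52,.30,-.02):
    print(f'{x:.2f}',*['%4d'%(1000*max(P[(abs(P[:,0]-x)<.01)&(abs(P[:,1]-y)<.01)][:,2],default=-1)) for y in np.arange(.04,-.28,-.02)])
plan([.43,-.10,.16],99.5)
E
```

```text
0.52   71   73   72   72   70   70   69   38   12   14   89   89    3    5    6    6
0.50   68   11   35   13   13    5    3    4    5    4    5    4    4    5    5    4
0.48    4    4    5    4    4    4    4    5    5    6    4    6    3    3    4    4
0.46    4    4    6    6    6    5    5    5    4    5    6    5    6    6    3    5
0.44    5    5    4    4    4    4    4    6    4    3    4    6    3    4    5    5
0.42   56   60   61   59    5    5    4    4    5    4    5    4    6    3    5    5
0.40   58   59   59   58    4    6    4    4    4    5    4    3    5    5    5    5
0.38   58   59   59   58    4    5    5    4    6    6    4    6    4    6   27   29
0.36   58   59   59    4    4    5    5    4    3    4    4    4    4   30   27   28
0.34    4    5    3    4    4    5    4    5    5    4    5    5    4   27   26    4
0.32    6    6    6    3    5    4    4   35   36    5    5    5    5   29   28    3
0.30    5    4    5    4    3    5    4   52   55    5    4    5    8   30   29   29
from [ 0.5646 -0.012   0.1218] yaw 99.52 n 3 D [-0.1346 -0.088   0.0382] rv [-0.0029  0.0003  0.0023]
[-0.049,-0.013,-0.021,-0.001,0,0.001],
[-0.049,-0.013,-0.022,-0.001,0,0.001],
[-0.049,-0.013,-0.021,-0.001,0,0.001],
```

```bash
python3 -m handwheel '[[-0.049,-0.013,-0.021,0,0,0,0.5],[-0.049,-0.013,-0.022,0,0,0,0.5],[-0.049,-0.013,-0.021,0,0,0,0.5],[0,0,0,0,0,0.085,0.5],[0,0,0,0,0,0,0.5],[0,0,0,0,0,0,0.5],[0,0,0,0,0,0,0.5]]'
python3 - <<'E'
from h import *
s=bot.read_state();d,W,T=snap('wrist','w12.png')
print(s['tool_pos'],yaw(),R.from_rotvec(s['tcp_rot']).as_matrix()[:,1])
a=np.radians(9.5);F=np.array([[np.cos(a),-np.sin(a),0],[np.sin(a),np.cos(a),0],[0,0,1]])
Q=(W-np.r_[s['tool_pos'][:2],0])@F*1000
for u in (215,283,350):print(u,[(i,np.round(Q[i,u],1).tolist()) for i in range(202,364,16)])
E
```

```text
time: 14.92
tool_pos: [0.4306, -0.0992, 0.1605]
tcp_rot: [-1.57, -0.067, 0.195]
wrist_force: [0.0, 0.2, -0.8]
width: 0.745
[ 0.43055115 -0.09920483  0.16052381] 99.56989323613288 [-0.08080648 -0.0105968  -0.99667348]
215 [(202, [-33.2, -29.1, 165.4]), (218, [-33.6, -23.2, 195.1]), (234, [-32.9, -19.9, 211.8]), (250, [-27.6, -20.2, 211.7]), (266, [-21.9, -20.6, 210.9]), (282, [-16.8, -20.7, 211.6]), (298, [-11.0, -21.0, 211.3]), (314, [-6.1, -21.0, 212.8]), (330, [1.0, -21.6, 211.0]), (346, [6.2, -21.6, 212.2]), (362, [110.9, -50.8, 87.1])]
283 [(202, [-33.4, 1.4, 166.3]), (218, [-33.5, 1.2, 194.7]), (234, [-32.3, 1.1, 209.9]), (250, [-27.5, 1.1, 211.5]), (266, [-9.0, 1.4, 180.6]), (282, [-1.8, 1.4, 180.7]), (298, [1.6, 1.3, 188.1]), (314, [1.7, 1.2, 199.9]), (330, [1.4, 1.2, 210.3]), (346, [6.7, 1.2, 211.5]), (362, [168.6, 2.9, 14.1])]
350 [(202, [-33.5, 31.3, 166.4]), (218, [-33.7, 25.3, 195.2]), (234, [-32.6, 22.1, 210.8]), (250, [-27.5, 22.2, 211.3]), (266, [-22.2, 22.4, 211.6]), (282, [-16.5, 22.8, 211.2]), (298, [-11.2, 22.9, 211.9]), (314, [-5.2, 23.2, 211.5]), (330, [0.2, 23.3, 212.2]), (346, [6.7, 23.8, 211.5]), (362, [168.4, 72.5, 14.5])]
```

View pics/w12.png

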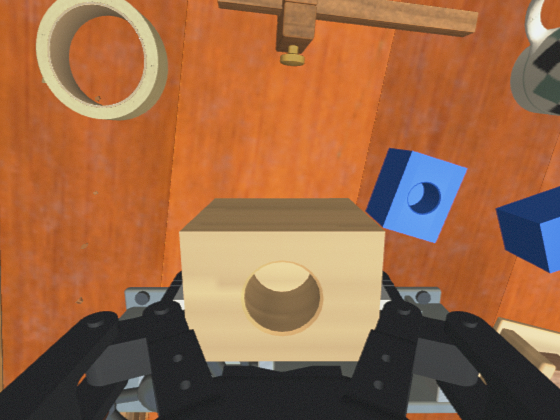

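Level and clear of the tape (upper left) and the blue block (425,197). Lowering to the table.

```bash
python3 -m handwheel '[[0.004,0.05,0,0,0,0,0.5],[0.004,0.05,0,0,0,0,0.5],[0.003,0.04,0,0,0,0,0.5],[0,0.006,0,0,0,0,0.5],[0,0,0,0,0,0,0.5],[0,0,0,0,0,0,0.5]]'
python3 -m handwheel '[[0,0.003,0,0,0,0,0.5],[0,0.003,0,0,0,0,0.5]]'
```

```text
time: 15.72
tool_pos: [0.4316, -0.0998, 0.0164]
tcp_rot: [-1.571, -0.07, 0.192]
wrist_force: [0.0, 0.1, -1.0]
width: 0.739
time: 15.98
tool_pos: [0.43, -0.0997, 0.0094]
tcp_rot: [-1.571, -0.068, 0.193]
wrist_force: [-0.3, 0.0, -1.6]
width: 0.742
```

```bash
python3 -m handwheel '[[0,0.002,0,0,0,0,0.5],[0,0.002,0,0,0,0,0.5],[0,0,0,0,0,0,0.5]]'
```

```text
time: 16.35
tool_pos: [0.4287, -0.0995, 0.0045]
tcp_rot: [-1.57, -0.066, 0.195]
wrist_force: [-0.2, 0.7, -0.1]
width: 0.745
```

```bash
python3 -m handwheel '[[0,0.001,0,0,0,0,0.5],[0,0,0,0,0,0,0.5],[0,0,0,0,0,0,0.8],[0,0,0,0,0,0,1],[0,0,0,0,0,0,1],[0,0,0,0,0,0,1]]'
python3 -m handwheel '[[-0.004,-0.05,0,0,0,0,1],[-0.005,-0.06,0,0,0,0,1],[-0.005,-0.05,0,0,0,0,1],[0,0,0,0,0,-0.081,1],[0,0,0,0,0,0,1],[0,0,0,0,0,0,1]]'
python3 - <<'E'
from h import *
s=bot.read_state();print(s['tool_pos'],yaw(),R.from_rotvec(s['tcp_rot']).as_matrix()[:,1])
d,W,T=snap('wrist','w13.png')
p=W.reshape(-1,3);m=(abs(p[:,0]-.42)<.06)&(abs(p[:,1]+.1)<.06)&(p[:,2]>.048)&(p[:,2]<.065);q=p[m]
r=cv2.minAreaRect((q[:,:2]*1000).astype(np.float32));print(len(q),r,np.median(q[:,2]))
A=np.c_[q[:,:2],np.ones(len(q))];print(np.linalg.lstsq(A,q[:,2],rcond=None)[0])
E
```

```text
time: 17.1
tool_pos: [0.4286, -0.0995, 0.0035]
tcp_rot: [-1.57, -0.067, 0.195]
wrist_force: [0.4, 0.3, 0.3]
width: 1.004
time: 17.85
tool_pos: [0.4271, -0.0999, 0.1633]
tcp_rot: [-1.564, -0.128, 0.133]
wrist_force: [0.4, -0.4, 0.5]
width: 1.002
[ 0.42705643 -0.09989983  0.16334618] 99.50606170889904 [-0.00318193  0.00278515 -0.99999106]
3951 ((418.4939880371094, -100.4102783203125), (46.33506774902344, 64.170654296875), 9.51061725616455) 0.05523657686556144
[0.00527923 0.00216549 0.05311155]
```

View pics/w13.png

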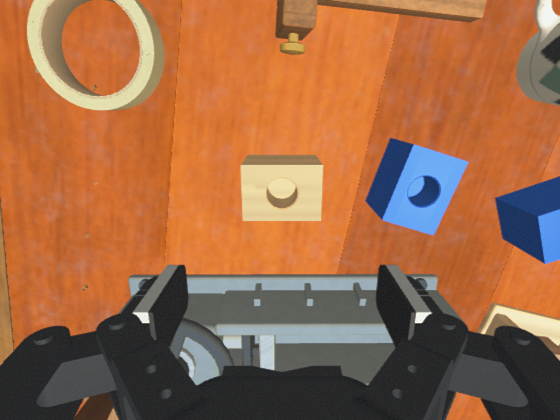

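The blank stands upright at (282,190), square to the channel. Regrasp, with full settling this time.

```bash
python3 -m handwheel '[[-0.009,0.04,0.001,0.003,0,-0.003,1],[0,0.04,0,0,0,0,1],[0,0.033,0,0,0,0,1],[0,0.03,0,0,0,0,1],[0,0,0,0,0,0,1],[0,0,0,0,0,0,1],[0,0,0,0,0,0,1]]'
python3 - <<'E'
from h import *
s=bot.read_state();print(s['tool_pos'],yaw(),R.from_rotvec(s['tcp_rot']).as_matrix()[:,1])
E
```

```text
time: 18.77
tool_pos: [0.4204, -0.1002, 0.0225]
tcp_rot: [-1.562, -0.134, 0.127]
wrist_force: [0.8, -0.2, 0.3]
width: 1.007
[ 0.42038853 -0.10023403  0.02253059] 99.53074038308132 [ 0.00414825  0.00514615 -0.99997815]
```

```bash
python3 -m handwheel '[[-0.002,0.001,0,-0.005,0,0.003,1],[0,0,0,0,0,0,0.8],[0,0,0,0,0,0,0.5],[0,0,0,0,0,0,0.5],[0,0,0,0,0,0,0.5],[0,0,0,0,0,0,0.5]]' 40
python3 - <<'E'
from h import *
s=bot.read_state();print(s['tool_pos'],yaw(),R.from_rotvec(s['tcp_rot']).as_matrix()[:,1],s['wrist_force'])
E
python3 -m handwheel '[[0,-0.03,0,0,0,0,0.5],[0,-0.05,0,0,0,0,0.5],[0,-0.05,0,0,0,0,0.5],[0,0,0,0,0,0,0.5],[0,0,0,0,0,0,0.5],[0,0,0,0,0,0,0.5]]'
python3 - <<'E'
from h import *
s=bot.read_state();print(s['tool_pos'],yaw(),R.from_rotvec(s['tcp_rot']).as_matrix()[:,1],s['wrist_force'])
d,W,T=snap('wrist','w14.png')
a=np.radians(9.5);F=np.array([[np.cos(a),-np.sin(a),0],[np.sin(a),np.cos(a),0],[0,0,1]])
Q=(W-np.r_[s['tool_pos'][:2],0])@F*1000
for u in (215,282,350):print(u,[(i,np.round(Q[i,u],1).tolist()) for i in range(202,364,12)])
plan([.561,-.0122,.16],99.5)
E
```

```text
time: 19.52
tool_pos: [0.4175, -0.1003, 0.0208]
tcp_rot: [-1.567, -0.131, 0.13]
wrist_force: [-1.5, 0.2, 6.0]
width: 0.743
[ 0.41754925 -0.1003239   0.02083562] 99.52703607434628 [ 5.06723542e-04  2.29917576e-04 -9.99999845e-01] [-1.5039052   0.20799166  6.04260402]
time: 20.27
tool_pos: [0.4154, -0.0997, 0.1481]
tcp_rot: [-1.565, -0.127, 0.134]
wrist_force: [-0.2, 0.7, -0.8]
width: 0.739
[ 0.41536689 -0.09973668  0.14810593] 99.5210410265091 [-0.00422335  0.0016553  -0.99998971] [-0.19871701  0.70548234 -0.84074959]
215 [(202, [10.6, -60.8, -0.6]), (214, [22.2, -61.5, -0.2]), (226, [-21.5, -30.1, 148.6]), (238, [-21.8, -27.2, 163.7]), (250, [-21.7, -24.9, 175.5]), (262, [-20.6, -23.4, 183.4]), (274, [-15.4, -23.8, 182.9]), (286, [-10.4, -24.2, 182.7]), (298, [-5.2, -24.5, 182.8]), (310, [-0.2, -24.7, 183.1]), (322, [6.0, -25.3, 182.1]), (334, [10.3, -25.3, 183.6]), (346, [17.7, -26.1, 181.6]), (358, [23.5, -26.4, 181.7])]
282 [(202, [11.0, 1.6, -1.8]), (214, [-21.8, 1.1, 132.0]), (226, [-21.7, 1.0, 149.3]), (238, [-21.4, 1.0, 162.9]), (250, [-21.6, 0.9, 175.4]), (262, [-20.1, 0.9, 182.5]), (274, [-14.9, 0.9, 182.0]), (286, [7.4, 1.0, 153.1]), (298, [14.1, 1.0, 152.9]), (310, [13.7, 1.0, 163.3]), (322, [13.4, 0.9, 172.2]), (334, [14.1, 0.9, 179.0]), (346, [17.6, 0.9, 181.8]), (358, [22.8, 0.9, 182.6])]
350 [(202, [10.5, 64.9, 0.3]), (214, [22.4, 65.7, -0.2]), (226, [-21.4, 32.7, 148.5]), (238, [-21.5, 29.7, 163.2]), (250, [-21.5, 27.3, 175.1]), (262, [-19.7, 26.0, 181.8]), (274, [-15.9, 25.8, 183.8]), (286, [-10.5, 26.3, 183.2]), (298, [-4.6, 26.9, 181.9]), (310, [1.2, 27.4, 181.3]), (322, [6.0, 27.5, 182.2]), (334, [11.3, 27.8, 182.5]), (346, [17.1, 28.1, 182.5]), (358, [22.6, 28.4, 182.9])]
from [ 0.4155 -0.0997  0.1481] yaw 99.52 n 3 D [0.1455 0.0875 0.0119] rv [-0.0024  0.0004 -0.0039]
[0.053,-0.004,0.021,-0.001,0,-0.001],
[0.052,-0.004,0.021,-0.001,0,-0.001],
[0.053,-0.004,0.02,-0.001,0,-0.001],
```

```bash
python3 -c "
from h import *
plan([.558,-.0134,.13],99.5)"

```

```text
from [ 0.4155 -0.0997  0.1481] yaw 99.52 n 3 D [ 0.1425  0.0863 -0.0181] rv [-0.0024  0.0004 -0.0039]
[0.052,0.006,0.021,-0.001,0,-0.001],
[0.051,0.006,0.02,-0.001,0,-0.001],
[0.052,0.006,0.021,-0.001,0,-0.001],
```

```bash
python3 -m handwheel '[[0.052,0.006,0.021,-0.001,0,-0.001,0.5],[0.052,0.006,0.02,-0.001,0,-0.001,0.5],[0.051,0.006,0.021,0,0,-0.001,0.5],[0,0,0,0,0,0,0.5],[0,0,0,0,0,0,0.5],[0,0,0,0,0,0,0.5],[0,0,0,0,0,0,0.5],[0,0,0,0,0,0,0.5]]'
python3 meas.py w15.png
python3 - <<'E'
from h import *
s=bot.read_state();d,W,T=snap('wrist');C=np.array([.5601,-.0181,0]);a=np.radians(9.5);F=np.array([[np.cos(a),-np.sin(a),0],[np.sin(a),np.cos(a),0],[0,0,1]])
Q=(W-C)@F*1000
for u in (215,282,350):print(u,[(i,np.round(Q[i,u],1).tolist()) for i in range(150,364,8)])
print(s['tool_pos'])
E
```

```text
time: 21.32
tool_pos: [0.5593, -0.0139, 0.1327]
tcp_rot: [-1.568, -0.133, 0.127]
wrist_force: [-0.5, 0.1, -0.9]
width: 0.735
21.325 tcp [ 0.55930311 -0.01394321  0.13272442] [ 0.55943555 -0.01387791  0.132729  ] clamp [-1.000e-01  4.200e+00  1.327e+02] yaw 99.48323746549939 tooly [ 0.0036 -0.0011 -1.    ] f [-0.5  0.1 -0.9]
block 15124 ((-0.49501609802246094, 5.210990905761719), (87.47087860107422, 44.133819580078125), 89.798583984375) 167.06638612211952
x rng [-22.20075809  20.90460739]
slope [ 0.00922842 -0.00099873]
wall -x [-39.02512169 -38.58284594]
215 [(150, [-39.9, -49.0, 9.6]), (158, [-38.9, -42.3, 43.8]), (166, [-37.4, -37.9, 66.7]), (174, [-32.4, -37.9, 68.0]), (182, [-13.2, -50.8, 8.9]), (190, [-6.7, -50.9, 10.4]), (198, [0.5, -51.5, 9.7]), (206, [7.8, -52.1, 9.1]), (214, [15.0, -52.5, 9.1]), (222, [-21.4, -26.9, 127.6]), (230, [-21.7, -24.7, 138.8]), (238, [-21.9, -22.8, 148.2]), (246, [-22.0, -21.2, 156.5]), (254, [-21.9, -19.8, 163.6]), (262, [-19.8, -19.4, 166.0]), (270, [-17.1, -19.4, 167.1]), (278, [-13.8, -19.6, 167.1]), (286, [-10.3, -19.9, 166.9]), (294, [-7.0, -
[... 1068 characters left out ...]
, [-32.3, 49.3, 67.6]), (182, [-13.4, 61.9, 10.1]), (190, [-6.6, 62.3, 10.2]), (198, [0.4, 62.8, 10.2]), (206, [7.7, 63.3, 9.8]), (214, [15.0, 63.9, 9.4]), (222, [22.5, 64.4, 9.0]), (230, [-21.5, 35.9, 138.4]), (238, [-21.5, 34.0, 147.5]), (246, [-21.6, 32.4, 155.7]), (254, [-22.0, 30.8, 163.7]), (262, [-20.4, 30.2, 167.0]), (270, [-17.1, 30.4, 167.0]), (278, [-14.0, 30.6, 167.4]), (286, [-10.0, 31.0, 166.5]), (294, [-6.1, 31.4, 165.7]), (302, [-4.3, 31.0, 168.4]), (310, [0.6, 31.7, 166.4]), (318, [3.9, 31.8, 166.8]), (326, [6.9, 31.8, 167.7]), (334, [11.1, 32.2, 167.2]), (342, [14.4, 32.2, 167.8]), (350, [18.1, 32.5, 167.9]), (358, [23.0, 33.0, 166.9])]
[ 0.55943555 -0.01387791  0.132729  ]
```

View pics/w15.png

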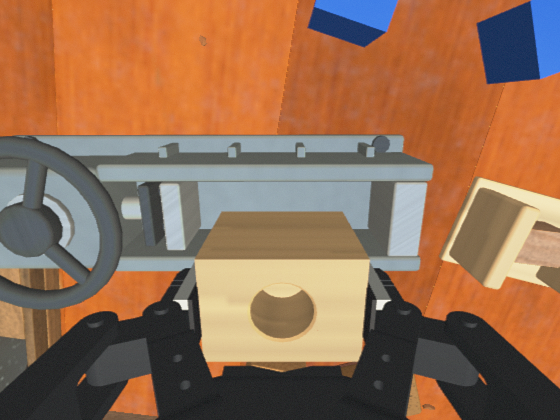

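```bash
python3 -m handwheel '[[-0.0013,0.015,0,0.001,0,0.003,0.5],[0,0.015,0,0,0,0,0.5],[0,0.006,0,0,0,0,0.5],[0,0,0,0,0,0,0.5],[0,0,0,0,0,0,0.5],[0,0,0,0,0,0,0.5]]'
cat > m2.py <<'E'
from h import *
import sys
s=bot.read_state();d,W,T=snap('wrist',sys.argv[1]);C=np.array([.5601,-.0181,0]);a=np.radians(9.5);F=np.array([[np.cos(a),-np.sin(a),0],[np.sin(a),np.cos(a),0],[0,0,1]])
Q=(W-C)@F*1000
B=Q[190:300,200:365].reshape(-1,3);zt=np.median(B[(B[:,2]>85),2]);
f=B[(B[:,2]>zt-38)&(B[:,2]<zt-6)&(B[:,0]<0)];print('front x by z',[(z,np.round(np.median(f[abs(f[:,2]-z)<2.5,0]),1)) for z in np.arange(zt-35,zt-5,8).round()])
t=Q[300:355,205:235].reshape(-1,3);print('top z',np.median(t[:,2]))
wl=Q[60:230,60:500].reshape(-1,3);wl=wl[(wl[:,2]>64)&(wl[:,2]<71)];print('wall -x',np.percentile(wl[:,0],[1,3]))
print('tcp',s['tool_pos'],'clamp',((s['tool_pos']-C)@F*1000).round(1),yaw(),R.from_rotvec(s['tcp_rot']).as_matrix()[:,1].round(4),s['wrist_force'].round(1))
E
python3 m2.py w16.png
```

```text
time: 22.18
tool_pos: [0.559, -0.0137, 0.0969]
tcp_rot: [-1.567, -0.131, 0.13]
wrist_force: [-0.1, -0.0, -1.0]
width: 0.744
front x by z [(np.float64(94.0), np.float64(-22.0)), (np.float64(102.0), np.float64(-22.0)), (np.float64(110.0), np.float64(-22.0)), (np.float64(118.0), np.float64(-22.0))]
top z nan
wall -x [-39.02877468 -38.69109652]
tcp [ 0.55898822 -0.01368939  0.09688394] clamp [-0.4  4.5 96.9] 99.52531297303818 [ 1.e-03 -6.e-04 -1.e+00] [-0.1 -0.  -1. ]
```

```bash
python3 -m handwheel '[[-0.001,0,0,0,0,0,0.5],[0,0.006,0,0,0,0,0.5],[0,0.006,0,0,0,0,0.5],[0,0,0,0,0,0,0.5],[0,0,0,0,0,0,0.5]]'
python3 m2.py w17.png
```

```text
time: 22.85
tool_pos: [0.5573, -0.0138, 0.0841]
tcp_rot: [-1.567, -0.13, 0.131]
wrist_force: [-0.9, 1.5, -0.5]
width: 0.743
front x by z [(np.float64(83.0), np.float64(-23.6)), (np.float64(91.0), np.float64(-23.6)), (np.float64(99.0), np.float64(-23.6)), (np.float64(107.0), np.float64(-23.6))]
top z nan
wall -x [-38.93882468 -38.74879424]
tcp [ 0.55732113 -0.01383145  0.08405587] clamp [-2.   4.7 84.1] 99.52353306534985 [-6.e-04 -5.e-04 -1.e+00] [-0.9  1.5 -0.5]
```

View pics/w17.png

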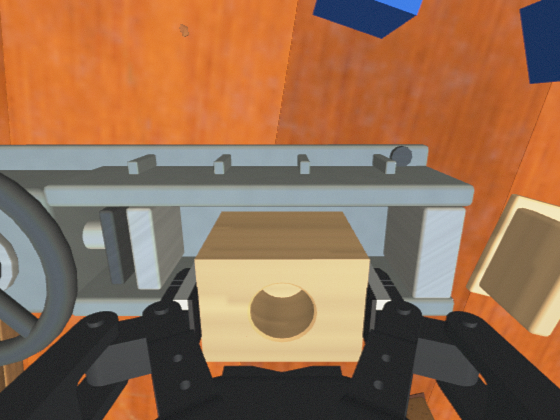

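The blank's bottom is below the wall tops with no contact force, and it is centred between the walls. Continue down.

```bash
python3 -m handwheel '[[0,0.01,0,0,0,0,0.5],[0,0.01,0,0,0,0,0.5],[0,0,0,0,0,0,0.5]]'
python3 -m handwheel '[[0,0.01,0,0,0,0,0.5],[0,0.01,0,0,0,0,0.5],[0,0.005,0,0,0,0,0.5],[0,0,0,0,0,0,0.5],[0,0,0,0,0,0,0.5]]'
python3 m2.py w18.png
```

```text
time: 23.28
tool_pos: [0.556, -0.0138, 0.0626]
tcp_rot: [-1.567, -0.128, 0.133]
wrist_force: [-0.3, -0.5, -0.2]
width: 0.746
time: 23.9
tool_pos: [0.5577, -0.0139, 0.0395]
tcp_rot: [-1.567, -0.131, 0.13]
wrist_force: [0.4, -0.7, -1.5]
width: 0.746
  return _methods._mean(a, axis=axis, dtype=dtype,
  ret = ret.dtype.type(ret / rcount)
Traceback (most recent call last):
  File "m2.py", line 6, in <module>
    f=B[(B[:,2]>zt-38)&(B[:,2]<zt-6)&(B[:,0]<0)];print('front x by z',[(z,np.round(np.median(f[abs(f[:,2]-z)<2.5,0]),1)) for z in np.arange(zt-35,zt-5,8).round()])
                                                                                                                                  ~~~~~~~~~^^^^^^^^^^^^^^
ValueError: arange: cannot compute length
```

```bash
python3 -m handwheel '[[0,0.003,0,0,0,0,0.5],[0,0.003,0,0,0,0,0.5],[0,0,0,0,0,0,0.5]]'
python3 -m handwheel '[[0,0.001,0,0,0,0,0.5],[0,0,0,0,0,0,0.5]]'
```

```text
time: 24.32
tool_pos: [0.5571, -0.0139, 0.0329]
tcp_rot: [-1.567, -0.13, 0.131]
wrist_force: [-0.4, -0.4, -0.7]
width: 0.744
time: 24.58
tool_pos: [0.5574, -0.0139, 0.0323]
tcp_rot: [-1.567, -0.13, 0.131]
wrist_force: [-0.4, -0.3, -1.1]
width: 0.745
```

```bash
python3 -m handwheel '[[0,0.0015,0,0,0,0,0.5],[0,0,0,0,0,0,0.5]]'
```

```text
time: 24.82
tool_pos: [0.5576, -0.0139, 0.0309]
tcp_rot: [-1.567, -0.131, 0.13]
wrist_force: [-0.4, -1.2, -0.2]
width: 0.742
```

```bash
python3 -m handwheel '[[0,0.0015,0,0,0,0,0.5],[0,0,0,0,0,0,0.5]]'
```

```text
time: 25.08
tool_pos: [0.5577, -0.0139, 0.0309]
tcp_rot: [-1.567, -0.13, 0.131]
wrist_force: [-4.5, -0.8, 9.7]
width: 0.746
```

Floor contact (9.7 N). Release and rise straight up.

```bash
python3 -m handwheel '[[0,-0.0005,0,0,0,0,0.7],[0,0,0,0,0,0,0.9],[0,0,0,0,0,0,1],[0,0,0,0,0,0,1],[0,0,0,0,0,0,1],[0,0,0,0,0,0,1]]'
python3 -m handwheel '[[0,-0.03,0,0,0,0,1],[0,-0.06,0,0,0,0,1],[0,-0.06,0,0,0,0,1],[0,-0.03,0,0,0,0,1],[0,0,0,0,0,0,1],[0,0,0,0,0,0,1],[0,0,0,0,0,0,1]]'
python3 - <<'E'
from h import *
s=bot.read_state();d,W,T=snap('wrist','w19.png');d2,W2,_=snap('top','t19.png');C=np.array([.5601,-.0181,0]);a=np.radians(9.5);F=np.array([[np.cos(a),-np.sin(a),0],[np.sin(a),np.cos(a),0],[0,0,1]])
for n,w in(('w',W),('t',W2)):
    Q=((w-C)@F*1000).reshape(-1,3);t=Q[(abs(Q[:,0])<26)&(abs(Q[:,1])<50)&(Q[:,2]>61)&(Q[:,2]<70)]
    print(n,cv2.minAreaRect(t[:,:2].astype(np.float32)),np.median(t[:,2]))
    A=np.c_[t[:,:2],np.ones(len(t))];print('slope',np.linalg.lstsq(A,t[:,2],rcond=None)[0][:2])
im=cv2.imread('pics/t19.png')[150:245,130:400];cv2.imwrite('pics/t19c.png',cv2.resize(im,(797,280)))
print(s['tool_pos'])
E
```

```text
time: 25.82
tool_pos: [0.5574, -0.0139, 0.0297]
tcp_rot: [-1.567, -0.13, 0.131]
wrist_force: [0.2, 0.4, -0.8]
width: 0.997
time: 26.7
tool_pos: [0.556, -0.0137, 0.2074]
tcp_rot: [-1.567, -0.127, 0.134]
wrist_force: [0.6, 0.1, 0.6]
width: 0.999
w ((-0.2366352081298828, 5.228231430053711), (64.03416442871094, 46.643985748291016), 89.92724609375) 65.31481784556715
slope [-0.00012733  0.00131698]
t ((0.09759140014648438, -5.238956451416016), (88.76805877685547, 51.469295501708984), 89.70205688476562) 66.24059470963117
slope [-0.00155912 -0.00142664]
[ 0.55597314 -0.01369909  0.20735629]
```

View pics/w19.png

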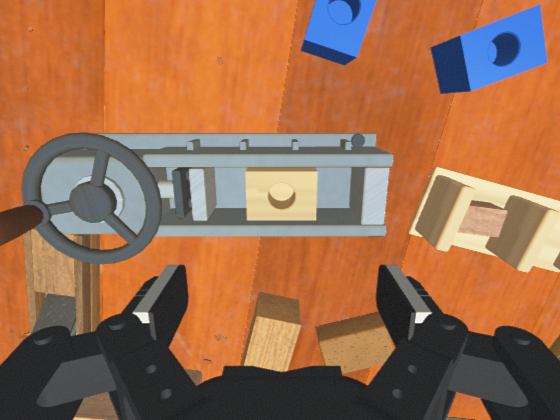

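The blank stands free in the channel at clamp x≈−0.2, y≈5 mm, level, hole (281,194). Next is the crank handle at (20,225).

```bash
python3 -c "
from h import *
plan([.6014,-.2163,.2],99.5)"

```

```text
from [ 0.5563 -0.0137  0.2077] yaw 99.52 n 4 D [ 0.0451 -0.2026 -0.0077] rv [-0.0003  0.0004 -0.0037]
[0.003,0.002,-0.052,-0,0,-0.001],
[0.002,0.002,-0.052,-0,0,-0.001],
[0.003,0.002,-0.051,-0,0,-0.001],
[0.003,0.002,-0.052,-0,0,-0.001],
```

```bash
python3 -m handwheel '[[0.003,0.002,-0.052,0,0,-0.001,1],[0.002,0.002,-0.052,0,0,-0.001,1],[0.003,0.002,-0.051,0,0,0,1],[0.003,0.002,-0.052,0,0,0,1],[0,0,0,0,0,0,1],[0,0,0,0,0,0,1],[0,0,0,0,0,0,1]]'
python3 - <<'E'
from h import *
s=bot.read_state();d,W,T=snap('wrist','w20.png');C=np.array([.5601,-.0181,0]);a=np.radians(9.5);F=np.array([[np.cos(a),-np.sin(a),0],[np.sin(a),np.cos(a),0],[0,0,1]])
print(s['tool_pos'],((s['tool_pos']-C)@F*1000).round(1),yaw(),R.from_rotvec(s['tcp_rot']).as_matrix()[:,1].round(4),s['q'])
Q=((W-C)@F*1000).reshape(-1,3);g=Q[(Q[:,2]>134)&(Q[:,2]<148)&(abs(Q[:,0]-8)<30)&(abs(Q[:,1]+202)<30)]
print(len(g),cv2.minAreaRect(g[:,:2].astype(np.float32)),cv2.minEnclosingCircle(g[:,:2].astype(np.float32)),np.median(g[:,2]))
g=Q[(Q[:,2]>82)&(Q[:,2]<95)&(abs(Q[:,0])<70)&(abs(Q[:,1]+155)<70)];print(cv2.minEnclosingCircle(g[:,:2].astype(np.float32)))
E
```

```text
time: 27.68
tool_pos: [0.6022, -0.2148, 0.2015]
tcp_rot: [-1.566, -0.132, 0.131]
wrist_force: [0.4, 1.0, -0.1]
width: 0.999
[ 0.60222417 -0.21483741  0.20145541] [   9.1 -201.   201.5] 99.60881873127524 [ 9.e-04  5.e-04 -1.e+00] [-3.82079308e-01  2.16514858e-01  1.71791580e+00  9.04609274e-04
  1.20649797e+00 -2.12055531e+00]
694 ((8.420690536499023, -203.75387573242188), (20.271259307861328, 20.388385772705078), 54.56392288208008) ((8.330878257751465, -203.5276641845703), 10.899856567382812) 139.42069495135138
((-0.21036699414253235, -157.4641876220703), 58.84468460083008)
```

View pics/w20.png

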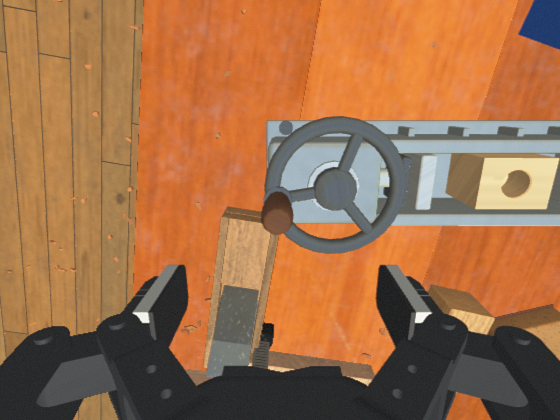

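The handle top is at (278,205), matching the estimate. I descend around it and grip.

```bash
python3 -m handwheel '[[-0.001,0.03,-0.0025,0,0,0,1],[0,0.035,0,0,0,0,1],[0,0.034,0,0,0,0,1],[0,0,0,0,0,0,1],[0,0,0,0,0,0,0.6],[0,0,0,0,0,0,0.3],[0,0,0,0,0,0,0.1],[0,0,0,0,0,0,0.1]]' 40
python3 -m handwheel '[[0,0,0,0,0,0,0.1],[0,0,0,0,0,0,0.1],[0,0,0,0,0,0,0.1]]' 60
python3 - <<'E'
from h import *
s=bot.read_state();d,W,T=snap('wrist','w21.png');C=np.array([.5601,-.0181,0]);a=np.radians(9.5);F=np.array([[np.cos(a),-np.sin(a),0],[np.sin(a),np.cos(a),0],[0,0,1]])
print(s['tool_pos'],((s['tool_pos']-C)@F*1000).round(1),yaw(),s['wrist_force'],s['width'])
E
```

```text
time: 28.72
tool_pos: [0.6028, -0.2183, 0.1045]
tcp_rot: [-1.567, -0.133, 0.128]
wrist_force: [-1.3, 3.1, 4.4]
width: 0.249
time: 29.1
tool_pos: [0.6028, -0.2184, 0.1046]
tcp_rot: [-1.567, -0.133, 0.128]
wrist_force: [-2.1, 2.3, 5.9]
width: 0.246
[ 0.60282289 -0.21838415  0.10459412] [   9.1 -204.6  104.6] 99.51202017078892 [-2.05464301  2.31215737  5.86655468] 0.24634465177948608
```

View pics/w21.png

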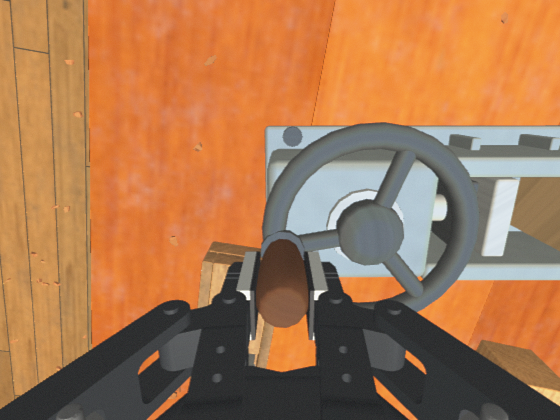

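Handle held. I work out the arc steps; tool x equals clamp x and tool z equals clamp y at this yaw.

```bash
python3 - <<'E'
import numpy as np
a=1.39+0.24*np.arange(30);x=48*np.cos(a);z=-48*np.sin(a)
X=np.round(x,1);Z=np.round(z,1)
for i in range(29): print(i+1,round(a[i+1],2),'[%g,0,%g,0,0,0,0.1],'%(round((X[i+1]-X[i])/1000,4),round((Z[i+1]-Z[i])/1000,4)))
E
```

```text
1 1.63 [-0.0114,0,-0.0007,0,0,0,0.1],
2 1.87 [-0.0113,0,0.002,0,0,0,0.1],
3 2.11 [-0.0105,0,0.0047,0,0,0,0.1],
4 2.35 [-0.0091,0,0.007,0,0,0,0.1],
5 2.59 [-0.0072,0,0.009,0,0,0,0.1],
6 2.83 [-0.0048,0,0.0105,0,0,0,0.1],
7 3.07 [-0.0022,0,0.0113,0,0,0,0.1],
8 3.31 [0.0006,0,0.0114,0,0,0,0.1],
9 3.55 [0.0032,0,0.0111,0,0,0,0.1],
10 3.79 [0.0058,0,0.0099,0,0,0,0.1],
11 4.03 [0.008,0,0.0083,0,0,0,0.1],
12 4.27 [0.0098,0,0.0061,0,0,0,0.1],
13 4.51 [0.0109,0,0.0036,0,0,0,0.1],
14 4.75 [0.0114,0,0.001,0,0,0,0.1],
15 4.99 [0.0114,0,-0.0018,0,0,0,0.1],
16 5.23 [0.0106,0,-0.0045,0,0,0,0.1],
17 5.47 [0.0092,0,-0.0068,0,0,0,0.1],
18 5.71 [0.0073,0,-0.0089,0,0,0,0.1],
19 5.95 [0.0051,0,-0.0103,0,0,0,0.1],
20 6.19 [0.0024,0,-0.0112,0,0,0,0.1],
21 6.43 [-0.0003,0,-0.0115,0,0,0,0.1],
22 6.67 [-0.003,0,-0.0111,0,0,0,0.1],
23 6.91 [-0.0056,0,-0.0101,0,0,0,0.1],
24 7.15 [-0.0078,0,-0.0084,0,0,0,0.1],
25 7.39 [-0.0096,0,-0.0063,0,0,0,0.1],
26 7.63 [-0.0108,0,-0.0039,0,0,0,0.1],
27 7.87 [-0.0115,0,-0.0012,0,0,0,0.1],
28 8.11 [-0.0114,0,0.0016,0,0,0,0.1],
29 8.35 [-0.0106,0,0.0042,0,0,0,0.1],
```

```bash
python3 -m handwheel '[[-0.0114,0,-0.0007,0,0,0,0.1],[-0.0113,0,0.002,0,0,0,0.1],[-0.0105,0,0.0047,0,0,0,0.1],[0,0,0,0,0,0,0.1]]'
python3 -m handwheel '[[-0.0091,0,0.007,0,0,0,0.1],[-0.0072,0,0.009,0,0,0,0.1],[-0.0048,0,0.0105,0,0,0,0.1],[-0.0022,0,0.0113,0,0,0,0.1],[0,0,0,0,0,0,0.1],[0,0,0,0,0,0,0.1]]'
cat > m3.py <<'E'
from h import *
import sys
s=bot.read_state();d,W,T=snap('wrist',sys.argv[1]);d2,W2,_=snap('top');cv2.imwrite('pics/t'+sys.argv[1],cv2.resize(d2['image'][150:245,230:400,::-1],None,fx=4,fy=4))
C=np.array([.5601,-.0181,0]);a=np.radians(9.5);F=np.array([[np.cos(a),-np.sin(a),0],[np.sin(a),np.cos(a),0],[0,0,1]])
p=(s['tool_pos']-C)@F*1000;print(s['time'],p.round(1),'ang',np.arctan2(-(p[1]+156.3),p[0]),'r',np.hypot(p[0],p[1]+156.3),s['wrist_force'].round(1),s['width'],R.from_rotvec(s['tcp_rot']).as_matrix()[:,1].round(3))
E
python3 m3.py w22.png
```

```text
time: 29.65
tool_pos: [0.5697, -0.2181, 0.1046]
tcp_rot: [-1.568, -0.134, 0.126]
wrist_force: [0.7, 4.1, 6.6]
width: 0.244
time: 30.4
tool_pos: [0.5402, -0.1855, 0.1045]
tcp_rot: [-1.569, -0.134, 0.128]
wrist_force: [-0.1, 0.8, 8.2]
width: 0.243
30.4 [ -47.2 -161.8  104.5] ang 3.02583213381532 r 47.553919808968814 [-0.1  0.8  8.2] 0.2427780040206468 [ 0.004 -0.002 -1.   ]
```

View pics/w22.png

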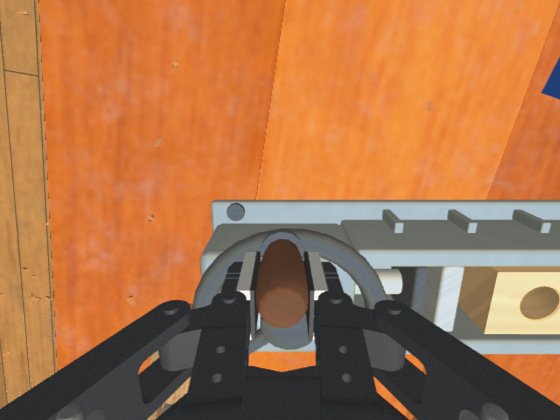

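The wheel turns with the handle (now about 3.05 rad) and forces are small. Continue.

```bash
python3 -m handwheel '[[0.0006,0,0.0114,0,0,0,0.1],[0.0032,0,0.0111,0,0,0,0.1],[0.0058,0,0.0099,0,0,0,0.1],[0.008,0,0.0083,0,0,0,0.1],[0.0098,0,0.0061,0,0,0,0.1],[0.0109,0,0.0036,0,0,0,0.1],[0,0,0,0,0,0,0.1]]'
python3 -m handwheel '[[0.0114,0,0.001,0,0,0,0.1],[0.0114,0,-0.0018,0,0,0,0.1],[0.0106,0,-0.0045,0,0,0,0.1],[0.0092,0,-0.0068,0,0,0,0.1],[0.0073,0,-0.0089,0,0,0,0.1],[0.0051,0,-0.0103,0,0,0,0.1],[0,0,0,0,0,0,0.1],[0,0,0,0,0,0,0.1]]'
python3 m3.py w23.png
```

```text
time: 31.38
tool_pos: [0.5693, -0.1284, 0.1045]
tcp_rot: [-1.567, -0.132, 0.129]
wrist_force: [-2.2, 2.0, 10.9]
width: 0.246
time: 32.38
tool_pos: [0.6292, -0.151, 0.1046]
tcp_rot: [-1.568, -0.133, 0.127]
wrist_force: [0.9, 0.1, 7.4]
width: 0.241
32.375 [  46.2 -142.5  104.6] ang -0.29078521235696736 r 48.252770672117094 [0.9 0.1 7.4] 0.24107297998335453 [ 0.004 -0.001 -1.   ]
```

View pics/w23.png

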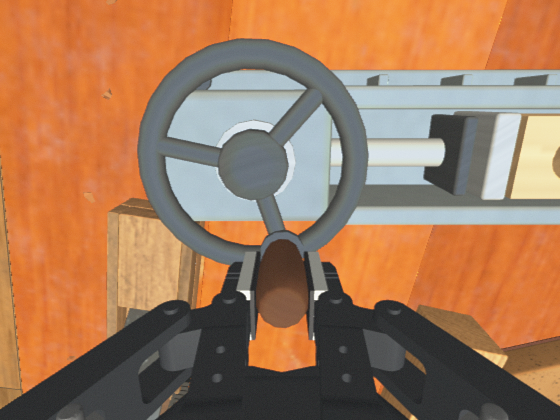

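The jaw rod (445,153) has driven the jaw up to the blank and is pushing it squarely; angle about 5.99. Continue.

```bash
python3 -m handwheel '[[0.0024,0,-0.0112,0,0,0,0.1],[-0.0003,0,-0.0115,0,0,0,0.1],[-0.003,0,-0.0111,0,0,0,0.1],[-0.0056,0,-0.0101,0,0,0,0.1],[-0.0078,0,-0.0084,0,0,0,0.1],[-0.0096,0,-0.0063,0,0,0,0.1],[-0.0108,0,-0.0039,0,0,0,0.1],[0,0,0,0,0,0,0.1]]'
python3 -m handwheel '[[-0.0115,0,-0.0012,0,0,0,0.1],[0,0,0,0,0,0,0.1],[0,0,0,0,0,0,0.1],[0,0,0,0,0,0,0.1]]'
python3 m3.py w24.png
```

```text
time: 33.48
tool_pos: [0.6045, -0.2177, 0.1046]
tcp_rot: [-1.567, -0.132, 0.128]
wrist_force: [-0.4, 3.7, 8.6]
width: 0.241
time: 33.98
tool_pos: [0.5937, -0.2206, 0.1045]
tcp_rot: [-1.567, -0.133, 0.128]
wrist_force: [-0.7, 3.0, 9.2]
width: 0.242
33.975 [  -0.3 -205.3  104.5] ang 1.576249975869115 r 49.01800538905706 [-0.7  3.   9.2] 0.24208352771219138 [ 0.003  0.    -1.   ]
```

View pics/w24.png

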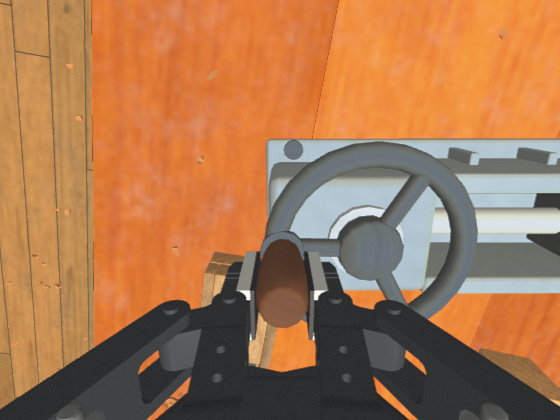

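```bash
python3 -m handwheel '[[-0.0114,0,0.0016,0,0,0,0.1],[-0.0108,0,0.0043,0,0,0,0.1],[0,0,0,0,0,0,0.1],[0,0,0,0,0,0,0.1],[0,0,0,0,0,0,0.1]]'
python3 m3.py w25.png
```

```text
time: 34.7
tool_pos: [0.5721, -0.2189, 0.1046]
tcp_rot: [-1.568, -0.135, 0.126]
wrist_force: [2.9, 1.6, 6.6]
width: 0.242
34.7 [ -21.3 -200.1  104.6] ang 2.023900051485505 r 48.67700144287968 [2.9 1.6 6.6] 0.24175754384198445 [ 0.006 -0.001 -1.   ]
```

View pics/tw25.png

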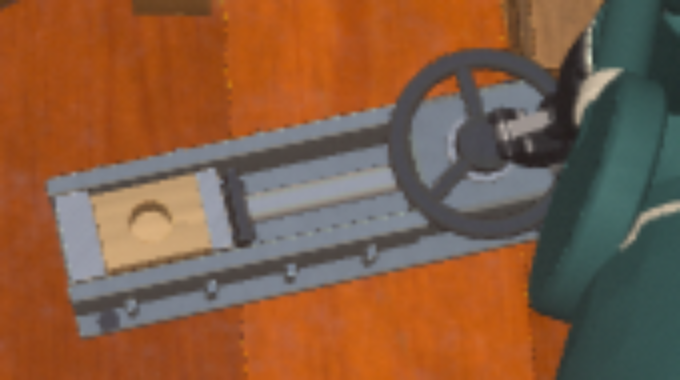

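The blank is seated between end stop (75,235) and jaw (213,210), angle ≈8.31 rad, within the 8.2–8.5 window. Release and retreat upward.

```bash
python3 -m handwheel '[[0,0,0,0,0,0,0.4],[0,0,0,0,0,0,0.7],[0,0,0,0,0,0,1],[0,0,0,0,0,0,1],[0,0,0,0,0,0,1]]'
python3 -m handwheel '[[0,-0.03,0,0,0,0,1],[0,-0.05,0,0,0,0,1],[0,-0.05,0,0,0,0,1],[0,-0.03,0,0,0,0,1],[0,0,0,0,0,0,1],[0,0,0,0,0,0,1],[0,0,0,0,0,0,1]]'
python3 - <<'E'
from h import *
s=bot.read_state();d,W,T=snap('wrist','w26.png');d2,W2,_=snap('top','t26.png');d3,W3,_=snap('scene','s26.png')
C=np.array([.5601,-.0181,0]);a=np.radians(9.5);F=np.array([[np.cos(a),-np.sin(a),0],[np.sin(a),np.cos(a),0],[0,0,1]])
print(s['tool_pos'],s['wrist_force'])
Q=((W-C)@F*1000).reshape(-1,3)
g=Q[(Q[:,2]>134)&(Q[:,2]<148)&(abs(Q[:,0])<70)&(abs(Q[:,1]+156)<70)]
if len(g): c=cv2.minEnclosingCircle(g[:,:2].astype(np.float32))[0];print(len(g),c,2*np.pi+np.arctan2(-(c[1]+156.5),c[0]+.2))
Q=((W2-C)@F*1000).reshape(-1,3)
hue=cv2.cvtColor(d2['image'],cv2.COLOR_RGB2HSV).reshape(-1,3)
m=(abs(Q[:,0])<24)&(Q[:,1]>5)&(Q[:,1]<85)&(Q[:,2]>60)&(Q[:,2]<70)&(hue[:,1]>60)
t=Q[m];print('blank',cv2.minAreaRect(t[:,:2].astype(np.float32)),np.median(t[:,2]),np.linalg.lstsq(np.c_[t[:,:2],np.ones(len(t))],t[:,2],rcond=None)[0][:2])
W=W2
def fit(name,u0,u1,v0,v1,z0,z1):
    p=W[v0:v1,u0:u1].reshape(-1,3);p=p[(p[:,2]>z0)&(p[:,2]<z1)]
    r=cv2.minAreaRect((p[:,:2]*1000).astype(np.float32));print(name,len(p),r)
fit('offcut',192,214,200,220,.03,.045);fit('tape',370,420,270,316,.01,.035);fit('cork',210,255,118,155,.01,.04)
E
```

```text
time: 35.42
tool_pos: [0.57, -0.219, 0.1027]
tcp_rot: [-1.567, -0.132, 0.129]
wrist_force: [-0.8, -0.2, -0.5]
width: 1.0
time: 36.3
tool_pos: [0.5687, -0.2185, 0.2604]
tcp_rot: [-1.565, -0.129, 0.132]
wrist_force: [-0.4, -0.7, -0.4]
width: 1.002
[ 0.56869592 -0.2184735   0.26038822] [-0.40015794 -0.6853608  -0.43015366]
439 (-22.016685485839844, -199.16104125976562) 8.326704417504255
blank ((-1.3234691619873047, 47.32626724243164), (45.260677337646484, 64.09026336669922), 0.13462191820144653) 65.94063635608482 [-0.01021071  0.00424726]
offcut 239 ((557.0421752929688, 189.78651428222656), (30.516338348388672, 46.26102066040039), 2.7292895317077637)
tape 0 ((0.0, 0.0), (0.0, 0.0), 0.0)
cork 735 ((742.7212524414062, 110.63017272949219), (55.6527099609375, 85.079345703125), 25.054393768310547)
```

View pics/w26.png

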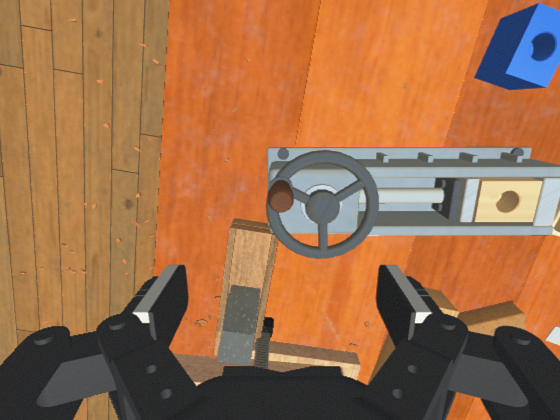

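View pics/t26.png

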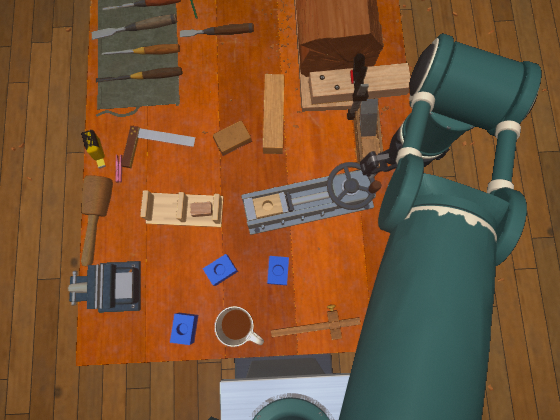

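The wrist view shows the handle at (280,195), an angle of about 8.33 rad, with the blank pressed between jaw and stop at (508,201). The top view shows the offcut and cork block unmoved. The tape is hidden behind the arm, but it was seen in place earlier and nothing has been near it since. Handing in.

```bash
python3 -c "
from workcell import workorder
print(workorder.finish_job())"
```

```text
the job is handed in; nothing more can be done
None
```

The blank is clamped in the channel against the end stop, hole up, and the job was handed in at about 36 s. I took it from the rack by its x faces, stood it on the table and regrasped it by its y ends. I then lowered it into the channel and wound the handle about 6.9 rad.

**What went wrong:** the first lowering touched the far channel wall with about 72 N at the wrist, because I trusted a pose reading before the arm had settled. That pushed the blank askew in the grip. I set it back on the table in front of the clamp, regrasped it and lowered it again without touching the walls.

**Last checks:**
- **In the channel before winding:** the blank stood free and level at x ≈ −0.2 mm, y ≈ 5 mm.
- **After winding:** the handwheel is at about 8.33 rad. The blank's middle is at y ≈ 47.3 mm, x ≈ −1.3 mm, with a tilt of about 0.01 rad. The jaw and stop look seated on it.
- **Robot:** the gripper is open and well clear above the clamp.
- **Bystanders:** the offcut and sanding block are within 1 mm of where they started. I could not check the tape at the end because the arm hid it. It was last seen when I set the blank down in front of the clamp, and the arm was not lowered near it.
- **Clamping force:** I could not measure this directly. The wheel angle implies roughly 15 N.

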